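Stamp a batch of carved rosettes on the sliding jig

ROBOT

A 6-joint arm with a two-finger parallel gripper is mounted at the origin on the work surface. World frame = base frame: x ahead of the robot, y to its left, z up, the work surface at z = 0. Lengths are in mm, angles in rad, forces in N, time in s.
With the tool pointing down it reaches from about 375 to 975 mm from the base axis. Payload 3.8 kg.
Tool frame: the origin (TCP) lies midway between the tips of the shut fingers; the grasp point (between the pads) lies 19 mm behind it (grasp_offset is the distance from the TCP to the grasp point, in mm); z points along the fingers, y is the line along which they close (so a half turn about z gives the same grasp; the last joint's range is limited). The gripper opens to 85 mm and grips with 20 to 120 N. Pads are 22 mm wide; open, the fingers measure 114 mm over their backs; the gripper's body (76 mm by 85 mm) begins 54 mm behind the grasp point. The pads swing forward as they close: fully open they stand 13 mm farther back than shut.
Start: joints at [-1.372, 0.264, 1.604, -0, 1.274, -0.037], TCP at [157.689, -656.317, 231.28] pointing down, gripper open.
Joint ranges: [-2.63, 2.63], [-0.94, 2.18], [0.31, 2.57], [-1.31, 4.45], [0, 2.66], [-2.55, 2.55]. Speed limits (rad/s): [2.57, 2.57, 3.14, 3.14, 3.14, 3.14].

INTERFACE

Orientations are given as a unit quaternion [w, x, y, z].
In Python, from station import * gives the robot as it stands. The module is installed in compiled form; this text tells all that it offers.
- The arm moves only by the tool jog_arm, never from a script. Its argument "series" is a list of rows, each an object of numbers: "tx", "ty", "tz": the shift along the tool's x, y, z in mm; "rx", "ry", "rz": the turn, a rotation vector about the tool's x, y, z in rad; "jaw": the closure, from -1 (fully open) to 1 (shut). In form: [{"tx": .., "ty": .., "tz": .., "rx": .., "ry": .., "rz": .., "jaw": ..}, ...]. A call has exactly 5 rows; each row shifts and turns the commanded pose from where the row before left it, along the tool's axes as they then stand; what a row does not reach is not made up. A row lasts 1/10 s, in which the tool goes at most 50 mm and 8.59 degrees, less where a joint would pass 70% of its speed; a pose out of reach is approached as far as the arm can. A call with a gripper value outside its range is refused whole. The fingers move at their own pace and stop on an object; "grip_force" is the grip in N (left out, the last holds). Time passes only in rows, so rows that do not move let the fingers close, or fill a call up. It gives the time, the measured TCP pose, the force, the opening and the grip force at its end, in the units of the state.
- state(): the state, without advancing time (a new reading comes with each control period).
- grab_frame(name): name is "side" or "top" or "wrist"; returns (picture, depth): 384x512x3 uint8, red, green, blue; 384x512 float32, mm along the optical axis (not along the pixel's ray), 0 where there is no reading.
- get_calibration(name): a dict with "fx", "fy", "cx", "cy" (pixels), "world_from_camera" (4x4, takes a point from camera to world coordinates); the wrist camera has in their place "tool_from_camera" (4x4, takes a point from camera to tool coordinates, whose origin is the TCP and whose axes are the flange's). Camera axes: x right, y down, z forward; pixel columns grow to the right and rows downward; lengths in mm; the calibration is good to about 2 mm. A picture is of the moment at which its call begins: read the wrist's pose just before it. get_calibration takes no time and is no camera call.
- finish_job(): hands the job in; it is judged then, once.
The state is a dict: "clock": time; "joints": joint angles; "joint_vel": joint speeds; "effort": joint torques, N m; "ee_pos": TCP position; "eef_rot": TCP orientation; "contact_force": force on the tool from outside, world axes, zero at the start; "moment": the same for the moment, N m; "gripper_width": finger opening in mm; "gripper_force": force on a finger pad.
Only numpy, scipy, OpenCV 4.12 (cv2) and the standard library are available. Lean on these libraries where they do the work, as an engineer would, in place of code of your own. Each camera call takes 0.05 s, during which the arm holds its last target. There are 200 camera calls.

TASK

Bring the empty sled back to the loading station at the right-hand end of its rails (seen from the robot) and load every loose carved rosette into a pocket of it, boss up; then push the sled along its rails to the middle station under the press and, with the mallet and never with the hand, knock the press's brass cap fully down so that it stamps the batch. Then push the sled on to the last station with all the rosettes still seated in it, lay the mallet back in its rest as you found it, and leave the other things on the bench alone.

Things in the scene. Friction and masses are not known exactly. Their poses are not given: they have to be found in the camera images.
- rosette0: Dark wooden rosette (two to four are present, all alike, any pocket will do): round flange 50 mm across, 10 mm thick, chamfered foot, with a plain round boss on it, 26 mm across, up to 28 mm above the underside. Lies boss up on the bench; grip it by the boss. About 50 g. Origin: centre of the underside, z up through the boss.
- rosette1: Dark wooden rosette (two to four are present, all alike, any pocket will do): round flange 50 mm across, 10 mm thick, chamfered foot, with a plain round boss on it, 26 mm across, up to 28 mm above the underside. Lies boss up on the bench; grip it by the boss. About 50 g. Origin: centre of the underside, z up through the boss.
- rosette2: Dark wooden rosette (two to four are present, all alike, any pocket will do): round flange 50 mm across, 10 mm thick, chamfered foot, with a plain round boss on it, 26 mm across, up to 28 mm above the underside. Lies boss up on the bench; grip it by the boss. About 50 g. Origin: centre of the underside, z up through the boss.
- rosette3: Dark wooden rosette (two to four are present, all alike, any pocket will do): round flange 50 mm across, 10 mm thick, chamfered foot, with a plain round boss on it, 26 mm across, up to 28 mm above the underside. Lies boss up on the bench; grip it by the boss. About 50 g. Origin: centre of the underside, z up through the boss.
- sled (a joint): Travel of the sled on its rails, m, growing along +y of bed: 0 loading station, 0.16 middle (under the press), 0.32 last, where it starts. A geared weight draws it to the nearest station (detent), within 4 mm, by up to 8 N; push at 0.06 m/s or less (10 N). The sled is a plywood tray 134 mm square, top 56 mm over the bench, with four pockets and a push post on its robot side.
- post_top (a point): Centre of the top of the sled's push post: 16 mm square, aligned with bed's axes, 38 mm of it standing free, top 84 mm above the bench; it stands 107 mm to the robot side (-x of bed) of the sled's middle and rides with the sled. Pinch it from above along the rails, or push its side.
- pocket0 (a point): Centre of the floor of one of the sled's four pockets (robot side, trailing), riding with the sled: 54 mm square, 10 mm deep, floor 46 mm above the bench, centres 62 mm apart, walls between 8 mm thick; a seated rosette's origin lies here. Clear from above at the loading and last stations, under the press at the middle one.
- pocket1 (a point): Centre of the floor of one of the sled's four pockets (far side, trailing), riding with the sled: 54 mm square, 10 mm deep, floor 46 mm above the bench, centres 62 mm apart, walls between 8 mm thick; a seated rosette's origin lies here. Clear from above at the loading and last stations, under the press at the middle one.
- pocket2 (a point): Centre of the floor of one of the sled's four pockets (robot side, leading), riding with the sled: 54 mm square, 10 mm deep, floor 46 mm above the bench, centres 62 mm apart, walls between 8 mm thick; a seated rosette's origin lies here. Clear from above at the loading and last stations, under the press at the middle one.
- pocket3 (a point): Centre of the floor of one of the sled's four pockets (far side, leading), riding with the sled: 54 mm square, 10 mm deep, floor 46 mm above the bench, centres 62 mm apart, walls between 8 mm thick; a seated rosette's origin lies here. Clear from above at the loading and last stations, under the press at the middle one.
- bed: Fixed wooden bed of the jig, 150 (x) by 490 mm (y), two steel rails along y, brass marks at the stations. In the middle of its far side stands a dark C-frame, 165 mm high, its arm over the sled (underside 135 mm); the press plate under it hangs to 87 mm, 43 mm either way. Origin: on the bench below the cap; y along the rails from loading to last station, x away from the robot.
- press: Sprung gang press in the C-frame: a vertical steel stem with a round brass cap on top (32 mm across, 14 mm thick) to be struck from above, and a plate with four pins below, which end just above the bosses in the sled when down. Origin: centre of the cap's top, 206 mm above the bench when up, 194 mm fully down on its stop. About 3 N starts it, 7 N holds it down; it springs back up by itself.
- mallet: Carver's mallet, 0.3 kg: pale round wooden head 60 mm across, from 24 to 96 mm along +x of the origin, black handle 22 mm wide (y), 24 mm high (z), from the head back to x = -130 mm. Origin: on the handle's axis 24 mm behind the head, the place to grip from above, closing across y; in its rest 56 mm above the bench, z up. Strike with the round side of the head.
- rest_spot (a point): Where the mallet's origin lies when in its rest; x towards the head end. The fixed wooden rest, 230 by 100 mm, has two ridges that cradle the head from below and, 95 mm behind this point, a notched support for the handle (floor 44 mm, cheeks to 60 mm, notch 36 mm wide); between them only a 12 mm board lies under the handle.
- chisel_a: Bystander: chisel with pale round handle and 12 mm steel blade, 220 mm long, lying; leave alone.
- chisel_b: Bystander: chisel with 18 mm blade, 220 mm long, lying; leave alone.
- offcut: Bystander: dark wood offcut 50 x 90 x 22 mm; leave alone.
- stone: Bystander: grey sharpening stone 50 x 110 x 25 mm; leave alone.
- glue: Bystander: white glue bottle 52 mm across, 130 mm high; leave alone.
- mug: Bystander: glass mug 80 mm across, 100 mm high; leave alone.
- brush: Bystander: flat brush, lying; leave alone.
Mind the look-alikes: they are no part of the job. Leave any orange look-alike of the rosette3 alone.

How it is judged (in metres and radians):
On the way, in this order (a step that is already met when the one before it is completed fails the run):
1. every rosette present is seated boss up in a pocket, the sled at the loading station ((distance between rosette0 and pocket0 below 0.006 m or distance between rosette0 and pocket1 below 0.006 m or distance between rosette0 and pocket2 below 0.006 m or distance between rosette0 and pocket3 below 0.006 m) and angle between each of rosette0, rosette1, rosette2, rosette3's own z axis and vertical below 0.12 rad and (distance between rosette1 and pocket0 below 0.006 m or distance between rosette1 and pocket1 below 0.006 m or distance between rosette1 and pocket2 below 0.006 m or distance between rosette1 and pocket3 below 0.006 m) and (distance between rosette2 and pocket0 below 0.006 m or distance between rosette2 and pocket1 below 0.006 m or distance between rosette2 and pocket2 below 0.006 m or distance between rosette2 and pocket3 below 0.006 m) and (distance between rosette3 and pocket0 below 0.006 m or distance between rosette3 and pocket1 below 0.006 m or distance between rosette3 and pocket2 below 0.006 m or distance between rosette3 and pocket3 below 0.006 m) and value of joint sled between -0.012 and 0.012 m), for 0.2 s.
2. the loaded sled is at the middle station ((distance between rosette0 and pocket0 below 0.006 m or distance between rosette0 and pocket1 below 0.006 m or distance between rosette0 and pocket2 below 0.006 m or distance between rosette0 and pocket3 below 0.006 m) and angle between each of rosette0, rosette1, rosette2, rosette3's own z axis and vertical below 0.12 rad and (distance between rosette1 and pocket0 below 0.006 m or distance between rosette1 and pocket1 below 0.006 m or distance between rosette1 and pocket2 below 0.006 m or distance between rosette1 and pocket3 below 0.006 m) and (distance between rosette2 and pocket0 below 0.006 m or distance between rosette2 and pocket1 below 0.006 m or distance between rosette2 and pocket2 below 0.006 m or distance between rosette2 and pocket3 below 0.006 m) and (distance between rosette3 and pocket0 below 0.006 m or distance between rosette3 and pocket1 below 0.006 m or distance between rosette3 and pocket2 below 0.006 m or distance between rosette3 and pocket3 below 0.006 m) and value of joint sled between 0.148 and 0.172 m), for 0.2 s.
3. the mallet drives the press's cap fully down (10 mm or more of 12) on the loaded sled (all of step 2 and height (world z) of press below 0.196 m and contact force between mallet and press above 1 N), for 0.02 s.
4. the sled is at the last station (value of joint sled between 0.308 and 0.332 m), for 0.2 s.
At the end, for the whole second after the job is handed in: Every rosette present lies at rest boss up (within 0.12 rad) in a pocket (origin within 6 mm of the pocket's floor centre), the sled is within 12 mm of the last station (0.32), the press is up again, and the mallet lies at rest in its rest (within 20 mm and 0.15 rad) (all of step 4 and (distance between rosette0 and pocket0 below 0.006 m or distance between rosette0 and pocket1 below 0.006 m or distance between rosette0 and pocket2 below 0.006 m or distance between rosette0 and pocket3 below 0.006 m) and angle between each of rosette0, rosette1, rosette2, rosette3's own z axis and vertical below 0.12 rad and (distance between rosette1 and pocket0 below 0.006 m or distance between rosette1 and pocket1 below 0.006 m or distance between rosette1 and pocket2 below 0.006 m or distance between rosette1 and pocket3 below 0.006 m) and (distance between rosette2 and pocket0 below 0.006 m or distance between rosette2 and pocket1 below 0.006 m or distance between rosette2 and pocket2 below 0.006 m or distance between rosette2 and pocket3 below 0.006 m) and (distance between rosette3 and pocket0 below 0.006 m or distance between rosette3 and pocket1 below 0.006 m or distance between rosette3 and pocket2 below 0.006 m or distance between rosette3 and pocket3 below 0.006 m) and linear speed of each of rosette0, rosette1, rosette2, rosette3, mallet below 0.03 m/s and height (world z) of press above 0.203 m and distance between mallet and rest_spot below 0.02 m and angle between the x axis of mallet and the x axis of rest_spot, either way round below 0.15 rad); the robot touches nothing.
It fails at once if the hand or arm touches the press (contact force between any of the fingers, the arm and press above 2 N).
It fails at once if a bystander is moved more than 4 cm (distance of any of chisel_a, chisel_b, offcut, stone, glue, mug, brush from where it was at the start of the episode above 0.04 m).
Of rosette0, rosette1, rosette2, rosette3 only 2 to 4 are there at a start; the rules pass over those that are not, and their reading is None.
At some moment in a run one of rosette0, rosette1, rosette2, rosette3 may be knocked a few centimetres aside while the robot is not near it.
It also fails if it takes over 210 s, if anything falls off the work surface, if the arm or the gripper's body presses on something with over 40 N, if the wrist force passes 120 N, or if a joint passes its speed limit or range.

## Working session

There is one attempt and no reset: what is moved stays moved. The work goes in short steps, Python scripts to look and compute and a tool call to move; the robot and the scene stay as the last step left them, time stands still between calls to the robot, and variables do not carry over. Pictures are saved under pics/ and viewed, at most 14 in all, crops included, and the job is handed in when it is done.

Besides the shell and the picture viewer there is one more tool, called after "Call:" by a JSON object that holds its "method" and its "body". jog_arm: Moves the arm, as the interface text tells. Its arguments: {"type":"object","properties":{"series":{"type":"array","items":{"type":"object","properties":{"tx":{"type":"number"},"ty":{"type":"number"},"tz":{"type":"number"},"rx":{"type":"number"},"ry":{"type":"number"},"rz":{"type":"number"},"jaw":{"type":"number"}}}},"grip_force":{"type":"number"}},"required":["series"]}

```bash
mkdir -p pics
cat > h.py <<'E'
from station import *
import numpy as np, cv2
def snap(n,f):
    p,d=grab_frame(n); cv2.imwrite(f'pics/{f}.png',p[:,:,::-1]); np.savez(f'pics/{f}.npz',p=p,d=d); return p,d
def pts(n,d,T=None):
    c=get_calibration(n); M=c['world_from_camera'] if T is None else T@c['tool_from_camera']
    M=np.array(M); v,u=np.mgrid[0:384,0:512]
    P=np.stack([(u-c['cx'])/c['fx']*d,(v-c['cy'])/c['fy']*d,d,np.ones_like(d)],-1)
    return (P@M.T)[...,:3]
E
python3 - <<'E'
from h import *
np.set_printoptions(precision=2,suppress=True)
for n in('top','side'):
    p,d=snap(n,n+'0'); c=get_calibration(n); print(n,c['fx'],np.array(c['world_from_camera']))
a=cv2.imread('pics/top0.png'); cv2.imwrite('pics/top0b.png',cv2.resize(a,(800,600)))
print(state())
E
```

```text
top 448.00922955687395 [[   0.01   -0.99    0.12  375.61]
 [  -1.     -0.01   -0.03  -25.71]
 [   0.03   -0.12   -0.99 1342.37]
 [   0.      0.      0.      1.  ]]
side 384.097574020406 [[ -0.86  -0.35   0.36  60.67]
 [ -0.51   0.58  -0.64 734.53]
 [  0.02  -0.74  -0.67 964.22]
 [  0.     0.     0.     1.  ]]
{'clock': 0.1, 'joints': array([-1.37,  0.26,  1.61,  0.  ,  1.27, -0.04]), 'joint_vel': array([-0., -0., -0.,  0.,  0., -0.]), 'effort': array([  0.  , -51.67, -36.86,  -0.  ,   0.01,   0.  ]), 'ee_pos': array([ 157.57, -655.65,  230.08]), 'eef_rot': array([-0.  ,  0.99,  0.12, -0.  ]), 'contact_force': array([ 0.52, -0.44, -0.25]), 'moment': array([ 0.03,  0.05, -0.01]), 'gripper_force': 0.0, 'gripper_width': 85.17645540653243}
```

View pics/top0b.png

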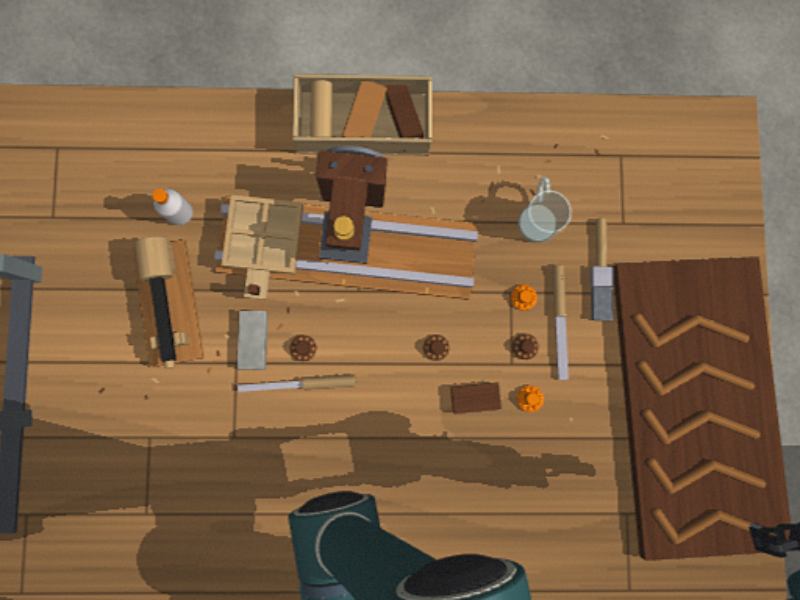

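View pics/side0.png

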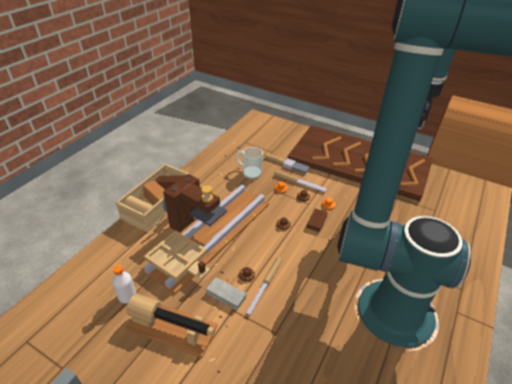

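The top view (800x600) shows three brown rosettes at about (302,347), (436,347) and (525,346), with orange look-alikes at (523,297) and (530,398). The sled is at (262,235) with its post at (257,285). The cap is at (344,226) and the mallet at (158,290). I'll measure them now.

```bash
cat > meas.py <<'E'
from h import *
np.set_printoptions(precision=1,suppress=True)
z=np.load('pics/top0.npz'); p=z['p']; P=pts('top',z['d'])
X,Y,Z=P[...,0],P[...,1],P[...,2]
s=1.5625
def win(u,v,r,m): 
    w=np.zeros(X.shape,bool); u/=s;v/=s;r/=s; w[int(v-r):int(v+r),int(u-r):int(u+r)]=1; return w&m
def rep(n,m):
    q=P[m]; print(n,m.sum(),'mid',(q.min(0)+q.max(0))/2,'mean',q.mean(0),'span',np.ptp(q,axis=0))
for u,v in((302,347),(436,347),(525,346),(523,297),(530,398)):
    rep('boss',win(u,v,22,(Z>20)&(Z<40))); rep('all',win(u,v,22,(Z>5)&(Z<40)))
rep('cap',win(344,226,20,Z>195))
rep('post',win(257,285,18,(Z>76)))
rep('sled',win(262,235,60,(Z>50)&(Z<66)&(Y>100)))
m=win(150,290,80,(Z>52)&(p.max(2)<70)); rep('handle',m)
q=P[m][:,:2]; vx=cv2.fitLine(q.astype(np.float32),cv2.DIST_L2,0,.01,.01).ravel(); print(vx)
m=win(155,258,30,(Z>60)&(p[...,0]>130)); rep('head',m); 
q=P[m][:,:2]; print(cv2.minAreaRect(q.astype(np.float32)))
m=win(262,235,70,(Z>50)&(Z<66)&(p[...,2]>90)); cv2.imwrite('pics/m.png',m*255)
q=P[m][:,:2]; print('sled rect',cv2.minAreaRect(q.astype(np.float32)))
# rails
m=(Z>15)&(Z<55)&(p[...,2]>120)&(p.max(2).astype(int)-p.min(2)<60); m=win(390,280,100,m)
n,l,st,c=cv2.connectedComponentsWithStats(m.astype(np.uint8))
for i in range(1,n):
    if st[i,4]>80: 
        q=P[l==i]; print('rail',st[i,4],q.mean(0),cv2.minAreaRect(q[:,:2].astype(np.float32)))
for n_,u,v in(('bottle',172,205),('stone',252,340),('chisel',295,384),('mug',545,215),('offcut',475,397)): print(n_,P[int(v/s),int(u/s)])
E
python3 meas.py
```

```text
boss 62 mid [433.3 109.8  27.4] mean [432.9 110.2  27.5] span [23.7 23.2 12.5]
all 255 mid [435.8 111.5  19.4] mean [433.9 110.9  14.4] span [80.4 77.9 28.5]
boss 60 mid [ 435.1 -142.4   28. ] mean [ 436.1 -141.9   28.1] span [23.3 24.2 13.1]
all 249 mid [ 437.5 -141.    19.8] mean [ 435.4 -141.2   14.6] span [80.8 83.6 29.5]
boss 62 mid [ 439.  -313.    27.3] mean [ 438.8 -312.9   27.9] span [23.7 24.4 13.3]
all 244 mid [ 441.4 -312.3   19.5] mean [ 438.7 -312.    14.8] span [80.5 85.  28.9]
boss 60 mid [ 533.9 -311.    29.1] mean [ 533.3 -310.6   28. ] span [24.2 24.8 15.9]
all 245 mid [ 536.6 -309.6   21. ] mean [ 533.4 -311.    14.7] span [79.  81.8 32. ]
boss 65 mid [ 339.9 -321.3   28.2] mean [ 340.4 -320.5   28. ] span [23.3 25.1 14.3]
all 249 mid [ 340.9 -321.1   20.2] mean [ 340.6 -319.2   15.3] span [73.3 80.3 30.3]
cap 124 mid [627.5  28.5 203.8] mean [626.4  28.4 206.4] span [32.3 31.  17.1]
post 37 mid [459.1  89.2 709.2] mean [531.5 189.6 118.1] span [ 167.1  229.8 1266.3]
sled 971 mid [623.2 185.7  57.1] mean [641.5 186.3  55.6] span [182.5 146.1  14.2]
handle 468 mid 
[... 212 characters left out ...]
335205078125), (492.487548828125, 79.66737365722656), 56.64211654663086)
sled rect ((626.6513061523438, 204.04751586914062), (192.31507873535156, 127.76629638671875), 20.72810173034668)
rail 366 [ 658.5 -117.7   34.5] ((660.2808227539062, -118.0962905883789), (203.40377807617188, 21.04152488708496), 84.61785888671875)
rail 608 [574.8 -46.5  34.8] ((576.8341674804688, -43.57389831542969), (335.78076171875, 19.421142578125), 84.45307922363281)
bottle [684.9 341.1  95.6]
stone [447.3 203.1  25.3]
chisel [366.6 123.7  15.9]
mug [ 698.6 -357.8    1.8]
offcut [ 342.2 -215.7   22.8][ WARN:0@0.154] global loadsave.cpp:1063 imwrite_ Unsupported depth image for selected encoder is fallbacked to CV_8U.
```

```bash
sed -i "s/X,Y,Z=P/P[z['d']<=0]=np.nan\nX,Y,Z=P/" meas.py
sed -i 's/^np.set.*/np.set_printoptions(precision=1,suppress=True); import warnings; warnings.simplefilter("ignore")/' meas.py
cat >> h.py <<'E'
O=np.array([626.4,28.4]); A=-0.0954
def bed(q):
    q=np.array(q,float).copy(); d=q[...,:2]-O; c,s=np.cos(A),np.sin(A)
    q[...,0]=d@[c,s]; q[...,1]=d@[-s,c]; return q
def tool():
    s=state(); w,x,y,z=s['eef_rot']; from scipy.spatial.transform import Rotation as R
    r=R.from_quat([x,y,z,w]).as_matrix(); T=np.eye(4); T[:3,:3]=r; T[:3,3]=s['ee_pos']; return T,s
def me():
    T,s=tool(); print('t',s['clock'],'bed',bed(T[:3,3]).round(1),'yaw-A',round(np.arctan2(T[1,0],T[0,0])-A,4),'zax',T[:3,2].round(3),'w',round(s['gripper_width'],1),'F',np.round(s['contact_force'],1),'q6',s['joints'].round(2))
E
python3 meas.py | egrep -v 'rail|chisel'
python3 - <<'E'
from h import *
me()
for n,x,y in (('r0',432.9,110.2),('r1',436.1,-141.9),('r2',438.8,-312.9),('cap',626.4,28.4),('stone',447,203),('mug',698,-358)): print(n,bed(np.array([x,y])).round(1))
c=get_calibration('wrist'); print(c['fx'],np.array(c['tool_from_camera']).round(2))
E
```

```text
boss 62 mid [433.3 109.8  27.4] mean [432.9 110.2  27.5] span [23.7 23.2 12.5]
all 255 mid [435.8 111.5  19.4] mean [433.9 110.9  14.4] span [80.4 77.9 28.5]
boss 60 mid [ 435.1 -142.4   28. ] mean [ 436.1 -141.9   28.1] span [23.3 24.2 13.1]
all 249 mid [ 437.5 -141.    19.8] mean [ 435.4 -141.2   14.6] span [80.8 83.6 29.5]
boss 62 mid [ 439.  -313.    27.3] mean [ 438.8 -312.9   27.9] span [23.7 24.4 13.3]
all 244 mid [ 441.4 -312.3   19.5] mean [ 438.7 -312.    14.8] span [80.5 85.  28.9]
boss 60 mid [ 533.9 -311.    29.1] mean [ 533.3 -310.6   28. ] span [24.2 24.8 15.9]
all 245 mid [ 536.6 -309.6   21. ] mean [ 533.4 -311.    14.7] span [79.  81.8 32. ]
boss 65 mid [ 339.9 -321.3   28.2] mean [ 340.4 -320.5   28. ] span [23.3 25.1 14.3]
all 249 mid [ 340.9 -321.1   20.2] mean [ 340.6 -319.2   15.3] span [73.3 80.3 30.3]
cap 124 mid [627.5  28.5 203.8] mean [626.4  28.4 206.4] span [32.3 31.  17.1]
post 36 mid [535.5 195.7  82.2] mean [535.8 195.6  84.1] span [14.4 16.8 12.3]
sled 971 mid [623.2 185.7  57.1] mean [641.5 186.3  55.6] span [182.5 146.1  14.2]
handle 466 mid [481.8
[... 319 characters left out ...]
, (192.31507873535156, 127.76629638671875), 20.72810173034668)
bottle [684.9 341.1  95.6]
stone [447.3 203.1  25.3]
mug [ 698.6 -357.8    1.8]
offcut [ 342.2 -215.7   22.8]
t 0.1 bed [-401.5 -725.6  230.1] yaw-A 0.3312 zax [-0.     0.002 -1.   ] w 85.2 F [ 0.5 -0.4 -0.3] q6 [-1.37  0.26  1.61  0.    1.27 -0.04]
r0 [-200.4   63. ]
r1 [-173.2 -187.7]
r2 [-154.2 -357.6]
cap [0. 0.]
stone [-195.2  156.7]
mug [ 108.1 -377.8]
325.5839547529064 [[   0.     -0.96   -0.28   70.47]
 [   1.      0.      0.     -0.19]
 [  -0.     -0.28    0.96 -142.21]
 [   0.      0.      0.      1.  ]][ WARN:0@0.124] global loadsave.cpp:1063 imwrite_ Unsupported depth image for selected encoder is fallbacked to CV_8U.
```

Call:
{"method": "jog_arm", "body": {"series": [{"rz":0.0662,"jaw":-1},{"rz":0.0662,"jaw":-1},{"rz":0.0662,"jaw":-1},{"rz":0.0662,"jaw":-1},{"rz":0.0662,"jaw":-1}]}}

```text
validation failed for argument at $.se...
```

```bash
python3 -c "
from h import *
me()"
```

```text
t 0.1 bed [-401.5 -725.6  230.1] yaw-A 0.3312 zax [-0.     0.002 -1.   ] w 85.2 F [ 0.5 -0.4 -0.3] q6 [-1.37  0.26  1.61  0.    1.27 -0.04]
```

Call:
{"method": "jog_arm", "body": {"series": [{"tx":0,"ty":0,"tz":0,"rx":0,"ry":0,"rz":0.0662,"jaw":-1},{"tx":0,"ty":0,"tz":0,"rx":0,"ry":0,"rz":0.0662,"jaw":-1},{"tx":0,"ty":0,"tz":0,"rx":0,"ry":0,"rz":0.0662,"jaw":-1},{"tx":0,"ty":0,"tz":0,"rx":0,"ry":0,"rz":0.0662,"jaw":-1},{"tx":0,"ty":0,"tz":0,"rx":0,"ry":0,"rz":0.0662,"jaw":-1}]}}

```text
clock: 0.6
ee_pos: [157.6, -655.9, 230.5]
eef_rot: [-0.001, 0.999, -0.049, -0.0]
contact_force: [0.4, 0.3, 0.1]
gripper_width: 85.8
gripper_force: 0.0
```

```bash
python3 -c "
from h import *
me()"
```

```text
t 0.6 bed [-401.5 -725.8  230.5] yaw-A -0.0025 zax [-0.     0.001 -1.   ] w 85.8 F [0.4 0.3 0.1] q6 [-1.37  0.26  1.6   0.    1.27  0.3 ]
```

Call:
{"method": "jog_arm", "body": {"series": [{"tx":12,"ty":-35,"tz":0,"rx":0,"ry":0,"rz":0,"jaw":-1},{"tx":12,"ty":-35,"tz":0,"rx":0,"ry":0,"rz":0,"jaw":-1},{"tx":12,"ty":-35,"tz":0,"rx":0,"ry":0,"rz":0,"jaw":-1},{"tx":12,"ty":-35,"tz":0,"rx":0,"ry":0,"rz":0,"jaw":-1},{"tx":12,"ty":-35,"tz":0,"rx":0,"ry":0,"rz":0,"jaw":-1}]}}

```text
clock: 1.1
ee_pos: [234.3, -486.1, 230.6]
eef_rot: [-0.0, 0.999, -0.048, -0.0]
contact_force: [-0.2, -0.7, -0.7]
gripper_width: 85.5
gripper_force: 0.0
```

Call:
{"method": "jog_arm", "body": {"series": [{"tx":12,"ty":-35,"tz":0,"rx":0,"ry":0,"rz":0,"jaw":-1},{"tx":12,"ty":-35,"tz":0,"rx":0,"ry":0,"rz":0,"jaw":-1},{"tx":12,"ty":-35,"tz":0,"rx":0,"ry":0,"rz":0,"jaw":-1},{"tx":12,"ty":-35,"tz":0,"rx":0,"ry":0,"rz":0,"jaw":-1},{"tx":12,"ty":-35,"tz":0,"rx":0,"ry":0,"rz":0,"jaw":-1}]}}

```text
clock: 1.6
ee_pos: [310.5, -317.6, 230.8]
eef_rot: [-0.0, 0.999, -0.048, -0.0]
contact_force: [0.5, 0.0, 0.3]
gripper_width: 85.4
gripper_force: 0.0
```

Call:
{"method": "jog_arm", "body": {"series": [{"tx":12,"ty":-35,"tz":0,"rx":0,"ry":0,"rz":0,"jaw":-1},{"tx":12,"ty":-35,"tz":0,"rx":0,"ry":0,"rz":0,"jaw":-1},{"tx":12,"ty":-35,"tz":0,"rx":0,"ry":0,"rz":0,"jaw":-1},{"tx":12,"ty":-35,"tz":0,"rx":0,"ry":0,"rz":0,"jaw":-1},{"tx":12,"ty":-35,"tz":0,"rx":0,"ry":0,"rz":0,"jaw":-1}]}}

```text
clock: 2.1
ee_pos: [386.8, -149.3, 231.0]
eef_rot: [-0.0, 0.999, -0.048, -0.0]
contact_force: [0.5, -0.0, 0.1]
gripper_width: 85.6
gripper_force: 0.0
```

```bash
python3 -c "
from h import *
me()"
```

```text
t 2.1 bed [-221.6 -199.7  231. ] yaw-A -0.0 zax [-0.  0. -1.] w 85.6 F [ 0.5 -0.   0.1] q6 [-0.43 -0.25  2.12 -0.    1.27  1.24]
```

Call:
{"method": "jog_arm", "body": {"series": [{"tx":11.5,"ty":-36,"tz":0,"rx":0,"ry":0,"rz":0,"jaw":-1},{"tx":11.5,"ty":-36,"tz":0,"rx":0,"ry":0,"rz":0,"jaw":-1},{"tx":11.5,"ty":-36,"tz":0,"rx":0,"ry":0,"rz":0,"jaw":-1},{"tx":11.5,"ty":-36,"tz":0,"rx":0,"ry":0,"rz":0,"jaw":-1},{"tx":11.5,"ty":-36,"tz":0,"rx":0,"ry":0,"rz":0,"jaw":-1}]}}

```text
clock: 2.6
ee_pos: [461.1, 24.5, 231.0]
eef_rot: [0.0, 0.999, -0.047, -0.0]
contact_force: [0.9, -0.6, 0.7]
gripper_width: 85.3
gripper_force: 0.0
```

Call:
{"method": "jog_arm", "body": {"series": [{"tx":11.5,"ty":-36,"tz":0,"rx":0,"ry":0,"rz":0,"jaw":-1},{"tx":11.5,"ty":-36,"tz":0,"rx":0,"ry":0,"rz":0,"jaw":-1},{"tx":11.5,"ty":-36,"tz":0,"rx":0,"ry":0,"rz":0,"jaw":-1},{"tx":11.5,"ty":-36,"tz":0,"rx":0,"ry":0,"rz":0,"jaw":-1},{"tx":11.5,"ty":-34,"tz":0,"rx":0,"ry":0,"rz":0,"jaw":-1}]}}

```text
clock: 3.1
ee_pos: [535.3, 196.3, 230.7]
eef_rot: [0.0, 0.999, -0.047, -0.0]
contact_force: [0.6, -0.9, -0.3]
gripper_width: 85.6
gripper_force: 0.0
```

Run:
```python
from h import *
me()
T,_=tool(); p,d=snap('wrist','w1'); P=bed(pts('wrist',d,T)); P[d<=0]=np.nan
m=(P[...,2]>77)&(P[...,2]<92)&(P[...,0]<-85)&(P[...,0]>-130); 
q=P[m]; print(m.sum(),q.min(0),q.max(0),q.mean(0)); me()
```

```text
t 3.1 bed [-106.7  158.4  230.7] yaw-A 0.0008 zax [-0.001 -0.    -1.   ] w 85.6 F [ 0.6 -0.9 -0.3] q6 [ 0.31  0.07  1.83 -0.    1.24  1.97]
1151 [-114.18985071  149.19377924   77.00259921] [-85.0079047  362.1252295   86.54557881] [-97.12788654 288.6356287   82.84484334]
t 3.15 bed [-105.   163.1  230.7] yaw-A 0.002 zax [ 0.001  0.004 -1.   ] w 85.6 F [3.2 3.5 0.6] q6 [0.31 0.07 1.83 0.   1.24 1.97]
```

View pics/w1.png

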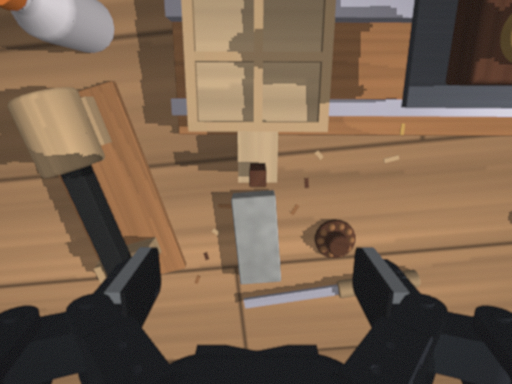

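The wrist view shows the post top at (258,175), the tray above it, the mallet at left and the stone just behind the post. The arm overshoots by a few mm and then settles, so I'll measure at rest.

Call:
{"method": "jog_arm", "body": {"series": [{"tx":0,"ty":0,"tz":0,"rx":0,"ry":0,"rz":0,"jaw":-1},{"tx":0,"ty":0,"tz":0,"rx":0,"ry":0,"rz":0,"jaw":-1},{"tx":0,"ty":0,"tz":0,"rx":0,"ry":0,"rz":0,"jaw":-1},{"tx":0,"ty":0,"tz":0,"rx":0,"ry":0,"rz":0,"jaw":-1},{"tx":0,"ty":0,"tz":0,"rx":0,"ry":0,"rz":0,"jaw":-1}]}}

```text
clock: 3.65
ee_pos: [535.1, 193.8, 231.5]
eef_rot: [-0.0, 0.999, -0.048, 0.0]
contact_force: [-0.4, -0.1, 0.7]
gripper_width: 85.5
gripper_force: 0.0
```

```bash
cat > ray.py <<'E'
from h import *
def dark(n,box,thr,z,T,img):
    # centroid-of-bbox of mask in box -> bed point on plane z
    c=get_calibration(n); M=T@np.array(c['tool_from_camera']) if T is not None else np.array(c['world_from_camera'])
    m=np.zeros(img.shape[:2],np.uint8); x0,y0,x1,y1=box
    m[y0:y1,x0:x1]=thr(img[y0:y1,x0:x1].astype(int)); n_,l,st,ce=cv2.connectedComponentsWithStats(m)
    i=1+st[1:,4].argmax(); u,v=ce[i]; return cast(M,c,u,v,z),st[i]
def cast(M,c,u,v,z):
    r=M[:3,:3]@[(u-c['cx'])/c['fx'],(v-c['cy'])/c['fy'],1]; k=(z-M[2,3])/r[2]; return bed(M[:3,3]+k*r)
E
python3 - <<'E'
from ray import *
me(); T,_=tool(); p,d=snap('wrist','w2'); P=bed(pts('wrist',d,T)); P[d<=0]=np.nan
Z=P[...,2]
m=(Z>79)&(Z<92)&(P[...,0]<-85)&(P[...,0]>-130)&(abs(P[...,1]-160)<25)
q=P[m]; print('post',m.sum(),q.min(0),q.max(0),q.mean(0))
m=(Z>52)&(Z<62)&(P[...,0]>-70)&(P[...,1]>60)&(P[...,1]<250); q=P[m]; print('tray',q.min(0),q.max(0),q.mean(0))
b=p.astype(int); m=(Z>50)&(Z<85)&(p.max(2)<60)&(P[...,1]>240)&(P[...,0]<-60); q=P[m]
print('handle',m.sum(),cv2.minAreaRect(q[:,:2].astype(np.float32)),np.nanmedian(q[:,2]))
m=(Z>75)&(Z<100)&(p[...,0]>130)&(P[...,1]>240); q=P[m]; print('headtop',cv2.minAreaRect(q[:,:2].astype(np.float32)),np.nanpercentile(q[:,2],98))
print(dark('wrist',(235,160,285,190),lambda a:a.max(2)<110,84,T,p))
E
```

```text
t 3.65 bed [-106.6  155.9  231.5] yaw-A -0.001 zax [ 0.  0. -1.] w 85.5 F [-0.4 -0.1  0.7] q6 [ 0.3   0.06  1.83 -0.    1.24  1.97]
post 292 [-114.35144681  149.52485852   79.00998244] [-98.76540689 164.29105879  85.94517136] [-106.19988442  156.88708159   83.60678825]
tray [-66.62131565  89.34370095  52.00176657] [ 46.60935148 224.22389675  58.26563826] [-15.90546992 156.84955519  55.61543748]
handle 2996 ((-159.35733032226562, 320.4560241699219), (115.76144409179688, 22.6932430267334), 15.9871187210083) 66.980486641314
headtop ((-20.602519989013672, 339.1908874511719), (55.773746490478516, 130.66409301757812), 82.21308898925781) 98.37840515134161
(array([-102.89087738,  157.53422625,   84.        ]), array([246, 163,  17,  24, 388], dtype=int32))
```

Call:
{"method": "jog_arm", "body": {"series": [{"tx":0,"ty":-1,"tz":30,"rx":0,"ry":0,"rz":0,"jaw":-1},{"tx":0,"ty":0,"tz":30,"rx":0,"ry":0,"rz":0,"jaw":-1},{"tx":0,"ty":0,"tz":30,"rx":0,"ry":0,"rz":0,"jaw":-1},{"tx":0,"ty":0,"tz":30,"rx":0,"ry":0,"rz":0,"jaw":-1},{"tx":0,"ty":0,"tz":30,"rx":0,"ry":0,"rz":0,"jaw":-1}]}}

```text
clock: 4.2
ee_pos: [535.5, 195.3, 80.5]
eef_rot: [-0.0, 0.999, -0.048, 0.0]
contact_force: [0.6, -0.1, -0.2]
gripper_width: 85.0
gripper_force: 0.0
```

Call:
{"method": "jog_arm", "body": {"series": [{"tx":0,"ty":0,"tz":12,"rx":0,"ry":0,"rz":0,"jaw":-1},{"tx":0,"ty":0,"tz":10,"rx":0,"ry":0,"rz":0,"jaw":-1},{"tx":0,"ty":0,"tz":0,"rx":0,"ry":0,"rz":0,"jaw":-1},{"tx":0,"ty":0,"tz":0,"rx":0,"ry":0,"rz":0,"jaw":0.3},{"tx":0,"ty":0,"tz":0,"rx":0,"ry":0,"rz":0,"jaw":0.3}], "grip_force": 30}}

```text
clock: 4.7
ee_pos: [536.8, 196.1, 61.0]
eef_rot: [-0.001, 0.999, -0.048, 0.001]
contact_force: [0.7, -0.4, -0.2]
gripper_width: 59.0
gripper_force: 0.0
```

Call:
{"method": "jog_arm", "body": {"series": [{"tx":0,"ty":0,"tz":0,"rx":0,"ry":0,"rz":0,"jaw":1},{"tx":0,"ty":0,"tz":0,"rx":0,"ry":0,"rz":0,"jaw":1},{"tx":0,"ty":0,"tz":0,"rx":0,"ry":0,"rz":0,"jaw":1},{"tx":0,"ty":0,"tz":0,"rx":0,"ry":0,"rz":0,"jaw":1},{"tx":0,"ty":0,"tz":0,"rx":0,"ry":0,"rz":0,"jaw":1}]}}

```text
clock: 5.2
ee_pos: [535.8, 195.9, 60.1]
eef_rot: [-0.0, 0.999, -0.048, 0.0]
contact_force: [-2.2, -0.4, 6.1]
gripper_width: 15.4
gripper_force: 31.8
```

```bash
python3 -c "
from h import *
me()"
```

```text
t 5.2 bed [-106.1  158.1   60.1] yaw-A 0.0001 zax [ 0.001  0.    -1.   ] w 15.4 F [-2.2 -0.4  6.1] q6 [0.31 0.23 1.98 0.   0.92 1.97]
```

Call:
{"method": "jog_arm", "body": {"series": [{"tx":0,"ty":3,"tz":0,"rx":0,"ry":0,"rz":0,"jaw":1},{"tx":0,"ty":5,"tz":0,"rx":0,"ry":0,"rz":0,"jaw":1},{"tx":0,"ty":5,"tz":0,"rx":0,"ry":0,"rz":0,"jaw":1},{"tx":0,"ty":5,"tz":0,"rx":0,"ry":0,"rz":0,"jaw":1},{"tx":0,"ty":5,"tz":0,"rx":0,"ry":0,"rz":0,"jaw":1}]}}

```text
clock: 5.7
ee_pos: [533.7, 174.4, 60.0]
eef_rot: [-0.002, 0.999, -0.048, 0.001]
contact_force: [-1.2, 7.4, 5.1]
gripper_width: 15.7
gripper_force: 31.7
```

Call:
{"method": "jog_arm", "body": {"series": [{"tx":0,"ty":5.5,"tz":0,"rx":0,"ry":0,"rz":0,"jaw":1},{"tx":0,"ty":5.5,"tz":0,"rx":0,"ry":0,"rz":0,"jaw":1},{"tx":0,"ty":5.5,"tz":0,"rx":0,"ry":0,"rz":0,"jaw":1},{"tx":0,"ty":5.5,"tz":0,"rx":0,"ry":0,"rz":0,"jaw":1},{"tx":0,"ty":5.5,"tz":0,"rx":0,"ry":0,"rz":0,"jaw":1}]}}

```text
clock: 6.2
ee_pos: [531.0, 147.5, 60.0]
eef_rot: [-0.002, 0.999, -0.048, 0.0]
contact_force: [-2.1, 8.7, 4.6]
gripper_width: 15.4
gripper_force: 31.8
```

```bash
python3 -c "
from h import *
me()"
```

```text
t 6.2 bed [-106.3  109.5   60. ] yaw-A -0.0005 zax [ 0.001  0.004 -1.   ] w 15.4 F [-2.1  8.7  4.6] q6 [0.22 0.2  2.03 0.   0.91 1.89]
```

Call:
{"method": "jog_arm", "body": {"series": [{"tx":0,"ty":5.5,"tz":0,"rx":0,"ry":0,"rz":0,"jaw":1},{"tx":0,"ty":5.5,"tz":0,"rx":0,"ry":0,"rz":0,"jaw":1},{"tx":0,"ty":5.5,"tz":0,"rx":0,"ry":0,"rz":0,"jaw":1},{"tx":0,"ty":5.5,"tz":0,"rx":0,"ry":0,"rz":0,"jaw":1},{"tx":0,"ty":5.5,"tz":0,"rx":0,"ry":0,"rz":0,"jaw":1}]}}

```text
clock: 6.7
ee_pos: [528.1, 118.7, 60.0]
eef_rot: [-0.001, 0.999, -0.048, 0.0]
contact_force: [-2.6, 2.4, 6.7]
gripper_width: 15.3
gripper_force: 32.0
```

Call:
{"method": "jog_arm", "body": {"series": [{"tx":0,"ty":5.5,"tz":0,"rx":0,"ry":0,"rz":0,"jaw":1},{"tx":0,"ty":5.5,"tz":0,"rx":0,"ry":0,"rz":0,"jaw":1},{"tx":0,"ty":5.5,"tz":0,"rx":0,"ry":0,"rz":0,"jaw":1},{"tx":0,"ty":5.5,"tz":0,"rx":0,"ry":0,"rz":0,"jaw":1},{"tx":0,"ty":5.5,"tz":0,"rx":0,"ry":0,"rz":0,"jaw":1}]}}

```text
clock: 7.2
ee_pos: [525.2, 89.5, 60.0]
eef_rot: [0.001, 0.999, -0.047, -0.0]
contact_force: [-3.4, -3.6, 8.9]
gripper_width: 15.3
gripper_force: 32.3
```

Call:
{"method": "jog_arm", "body": {"series": [{"tx":0,"ty":5.5,"tz":0,"rx":0,"ry":0,"rz":0,"jaw":1},{"tx":0,"ty":5.5,"tz":0,"rx":0,"ry":0,"rz":0,"jaw":1},{"tx":0,"ty":5.5,"tz":0,"rx":0,"ry":0,"rz":0,"jaw":1},{"tx":0,"ty":5.5,"tz":0,"rx":0,"ry":0,"rz":0,"jaw":1},{"tx":0,"ty":5.5,"tz":0,"rx":0,"ry":0,"rz":0,"jaw":1}]}}

```text
clock: 7.7
ee_pos: [522.5, 61.9, 60.0]
eef_rot: [0.001, 0.999, -0.047, -0.0]
contact_force: [-4.5, -3.0, 8.9]
gripper_width: 15.3
gripper_force: 32.3
```

Call:
{"method": "jog_arm", "body": {"series": [{"tx":0,"ty":5.5,"tz":0,"rx":0,"ry":0,"rz":0,"jaw":1},{"tx":0,"ty":5.5,"tz":0,"rx":0,"ry":0,"rz":0,"jaw":1},{"tx":0,"ty":5.5,"tz":0,"rx":0,"ry":0,"rz":0,"jaw":1},{"tx":0,"ty":5.5,"tz":0,"rx":0,"ry":0,"rz":0,"jaw":1},{"tx":0,"ty":5.5,"tz":0,"rx":0,"ry":0,"rz":0,"jaw":1}]}}

```text
clock: 8.2
ee_pos: [519.9, 35.9, 60.0]
eef_rot: [-0.0, 0.999, -0.048, -0.0]
contact_force: [-3.4, 2.4, 8.3]
gripper_width: 15.5
gripper_force: 32.2
```

Call:
{"method": "jog_arm", "body": {"series": [{"tx":0,"ty":5.5,"tz":0,"rx":0,"ry":0,"rz":0,"jaw":1},{"tx":0,"ty":5.5,"tz":0,"rx":0,"ry":0,"rz":0,"jaw":1},{"tx":0,"ty":5.5,"tz":0,"rx":0,"ry":0,"rz":0,"jaw":1},{"tx":0,"ty":5.5,"tz":0,"rx":0,"ry":0,"rz":0,"jaw":1},{"tx":0,"ty":5.5,"tz":0,"rx":0,"ry":0,"rz":0,"jaw":1}]}}

```text
clock: 8.7
ee_pos: [517.3, 10.0, 60.0]
eef_rot: [-0.002, 0.999, -0.048, -0.0]
contact_force: [-2.8, 8.4, 9.0]
gripper_width: 15.3
gripper_force: 32.3
```

Call:
{"method": "jog_arm", "body": {"series": [{"tx":0,"ty":5.5,"tz":0,"rx":0,"ry":0,"rz":0,"jaw":1},{"tx":0,"ty":5.5,"tz":0,"rx":0,"ry":0,"rz":0,"jaw":1},{"tx":0,"ty":5.5,"tz":0,"rx":0,"ry":0,"rz":0,"jaw":1},{"tx":0,"ty":5.5,"tz":0,"rx":0,"ry":0,"rz":0,"jaw":1},{"tx":0,"ty":5.5,"tz":0,"rx":0,"ry":0,"rz":0,"jaw":1}]}}

```text
clock: 9.2
ee_pos: [514.6, -17.2, 60.0]
eef_rot: [-0.002, 0.999, -0.048, -0.0]
contact_force: [-4.0, 7.9, 9.2]
gripper_width: 15.2
gripper_force: 32.3
```

Call:
{"method": "jog_arm", "body": {"series": [{"tx":0,"ty":5.5,"tz":0,"rx":0,"ry":0,"rz":0,"jaw":1},{"tx":0,"ty":5.5,"tz":0,"rx":0,"ry":0,"rz":0,"jaw":1},{"tx":0,"ty":5.5,"tz":0,"rx":0,"ry":0,"rz":0,"jaw":1},{"tx":0,"ty":5.5,"tz":0,"rx":0,"ry":0,"rz":0,"jaw":1},{"tx":0,"ty":5.5,"tz":0,"rx":0,"ry":0,"rz":0,"jaw":1}]}}

```text
clock: 9.7
ee_pos: [511.7, -46.1, 60.0]
eef_rot: [-0.0, 0.999, -0.047, -0.001]
contact_force: [-3.7, 2.2, 9.4]
gripper_width: 15.6
gripper_force: 32.4
```

Call:
{"method": "jog_arm", "body": {"series": [{"tx":0,"ty":5.5,"tz":0,"rx":0,"ry":0,"rz":0,"jaw":1},{"tx":0,"ty":5.5,"tz":0,"rx":0,"ry":0,"rz":0,"jaw":1},{"tx":0,"ty":5.5,"tz":0,"rx":0,"ry":0,"rz":0,"jaw":1},{"tx":0,"ty":5.5,"tz":0,"rx":0,"ry":0,"rz":0,"jaw":1},{"tx":0,"ty":5.5,"tz":0,"rx":0,"ry":0,"rz":0,"jaw":1}]}}

```text
clock: 10.2
ee_pos: [508.8, -75.1, 60.0]
eef_rot: [0.001, 0.999, -0.047, -0.001]
contact_force: [-5.6, -3.8, 8.9]
gripper_width: 15.0
gripper_force: 32.4
```

Call:
{"method": "jog_arm", "body": {"series": [{"tx":0,"ty":5.5,"tz":0,"rx":0,"ry":0,"rz":0,"jaw":1},{"tx":0,"ty":5.5,"tz":0,"rx":0,"ry":0,"rz":0,"jaw":1},{"tx":0,"ty":5.5,"tz":0,"rx":0,"ry":0,"rz":0,"jaw":1},{"tx":0,"ty":5.5,"tz":0,"rx":0,"ry":0,"rz":0,"jaw":1},{"tx":0,"ty":5.5,"tz":0,"rx":0,"ry":0,"rz":0,"jaw":1}]}}

```text
clock: 10.7
ee_pos: [506.2, -102.3, 60.0]
eef_rot: [0.001, 0.999, -0.047, -0.001]
contact_force: [-5.8, -3.8, 10.4]
gripper_width: 15.3
gripper_force: 32.4
```

```bash
python3 -c "
from h import *
me()"
```

```text
t 10.7 bed [-107.2 -141.6   60. ] yaw-A 0.0005 zax [-0.002 -0.001 -1.   ] w 15.3 F [-5.8 -3.8 10.4] q6 [-0.25  0.14  2.1  -0.    0.91  1.42]
```

Call:
{"method": "jog_arm", "body": {"series": [{"tx":0,"ty":5,"tz":0,"rx":0,"ry":0,"rz":0,"jaw":1},{"tx":0,"ty":5,"tz":0,"rx":0,"ry":0,"rz":0,"jaw":1},{"tx":0,"ty":4,"tz":0,"rx":0,"ry":0,"rz":0,"jaw":1},{"tx":0,"ty":2,"tz":0,"rx":0,"ry":0,"rz":0,"jaw":1},{"tx":0,"ty":1,"tz":0,"rx":0,"ry":0,"rz":0,"jaw":1}]}}

```text
clock: 11.2
ee_pos: [504.6, -118.5, 60.0]
eef_rot: [0.0, 0.999, -0.048, -0.001]
contact_force: [-4.9, 0.0, 10.2]
gripper_width: 15.6
gripper_force: 32.5
```

Call:
{"method": "jog_arm", "body": {"series": [{"tx":0,"ty":0,"tz":0,"rx":0,"ry":0,"rz":0,"jaw":1},{"tx":0,"ty":0,"tz":0,"rx":0,"ry":0,"rz":0,"jaw":1},{"tx":0,"ty":0,"tz":0,"rx":0,"ry":0,"rz":0,"jaw":1},{"tx":0,"ty":0,"tz":0,"rx":0,"ry":0,"rz":0,"jaw":1},{"tx":0,"ty":0,"tz":0,"rx":0,"ry":0,"rz":0,"jaw":1}]}}

```text
clock: 11.7
ee_pos: [504.5, -118.5, 60.0]
eef_rot: [0.0, 0.999, -0.047, -0.001]
contact_force: [-6.1, -0.0, 10.0]
gripper_width: 15.5
gripper_force: 32.5
```

```bash
python3 -c "
from h import *
me()"
```

```text
t 11.7 bed [-107.3 -157.8   60. ] yaw-A 0.0004 zax [-0.002 -0.001 -1.   ] w 15.5 F [-6.1 -0.  10. ] q6 [-0.28  0.14  2.09 -0.    0.91  1.39]
```

Call:
{"method": "jog_arm", "body": {"series": [{"tx":0,"ty":0,"tz":0,"rx":0,"ry":0,"rz":0,"jaw":0},{"tx":0,"ty":0,"tz":0,"rx":0,"ry":0,"rz":0,"jaw":-0.5},{"tx":0,"ty":0,"tz":0,"rx":0,"ry":0,"rz":0,"jaw":-1},{"tx":0,"ty":0,"tz":-10,"rx":0,"ry":0,"rz":0,"jaw":-1},{"tx":0,"ty":0,"tz":-25,"rx":0,"ry":0,"rz":0,"jaw":-1}]}}

```text
clock: 12.2
ee_pos: [503.1, -117.3, 92.5]
eef_rot: [-0.001, 0.999, -0.048, -0.003]
contact_force: [-0.4, 0.5, 0.2]
gripper_width: 84.7
gripper_force: 0.0
```

Call:
{"method": "jog_arm", "body": {"series": [{"tx":0,"ty":0,"tz":-35,"rx":0,"ry":0,"rz":0,"jaw":-1},{"tx":0,"ty":0,"tz":-35,"rx":0,"ry":0,"rz":0,"jaw":-1},{"tx":0,"ty":0,"tz":-35,"rx":0,"ry":0,"rz":0,"jaw":-1},{"tx":0,"ty":0,"tz":-30,"rx":0,"ry":0,"rz":0,"jaw":-1},{"tx":0,"ty":0,"tz":0,"rx":0,"ry":0,"rz":0,"jaw":-1}]}}

```text
clock: 12.7
ee_pos: [508.9, -118.8, 235.8]
eef_rot: [0.001, 0.999, -0.048, 0.005]
contact_force: [-0.4, 0.0, 1.5]
gripper_width: 85.1
gripper_force: 0.0
```

Call:
{"method": "jog_arm", "body": {"series": [{"tx":0,"ty":0,"tz":0,"rx":0,"ry":0,"rz":0,"jaw":-1},{"tx":0,"ty":0,"tz":0,"rx":0,"ry":0,"rz":0,"jaw":-1},{"tx":0,"ty":0,"tz":0,"rx":0,"ry":0,"rz":0,"jaw":-1},{"tx":0,"ty":0,"tz":0,"rx":0,"ry":0,"rz":0,"jaw":-1},{"tx":0,"ty":0,"tz":0,"rx":0,"ry":0,"rz":0,"jaw":-1}]}}

```text
clock: 13.2
ee_pos: [504.9, -117.8, 228.3]
eef_rot: [-0.0, 0.999, -0.048, -0.001]
contact_force: [0.1, -0.3, 0.7]
gripper_width: 85.6
gripper_force: 0.0
```

```bash
cat > look.py <<'E'
import sys
from ray import *
T,_=tool(); me(); p,d=snap('wrist',sys.argv[1]); P=bed(pts('wrist',d,T)); P[d<=0]=np.nan
Z=P[...,2]; X=P[...,0]; Y=P[...,1]; np.set_printoptions(precision=1,suppress=True)
m=(Z>79)&(Z<92)&(X<-85)&(X>-130)&(abs(Y+160)<25)
q=P[m]; print('post',m.sum(),q.min(0),q.max(0),q.mean(0))
m=((Z>52)&(Z<61)&(X>-72)&(X<75)&(abs(Y+160)<80)); q=P[m]; print('tray',q.min(0),q.max(0)); print(cv2.minAreaRect(q[:,:2].astype(np.float32)))
h=q[abs(q[:,0]-0)<6]; print('midwall rows Y-mean',)
# pockets: floor points
for sx in(-1,1):
  for sy in(-1,1):
    m=(Z<51)&(Z>40)&(abs(X-31*sx)<30)&(abs(Y+158-31*sy)<30); q=P[m]
    print('pocket',sx,sy,m.sum(),np.nanpercentile(q,1,axis=0),np.nanpercentile(q,99,axis=0))
E
python3 look.py w3
python3 - <<'E'
from h import *
p,d=snap('top','top1')
E
sed -i 's/top0/top1/' meas.py; python3 meas.py 2>/dev/null| egrep 'boss|post|rail|cap'
```

```text
t 13.2 bed [-107.  -157.1  228.3] yaw-A 0.0002 zax [-0.002  0.001 -1.   ] w 85.6 F [ 0.1 -0.3  0.7] q6 [-0.28 -0.03  1.94  0.    1.24  1.39]
post 304 [-115.8 -166.1   80.6] [ -99.9 -151.5   85.4] [-107.6 -158.8   83.5]
tray [ -68.  -226.5   52. ] [ 44.4 -91.8  58.3]
((-11.811298370361328, -159.14639282226562), (112.38922119140625, 134.6979217529297), 0.0035017631016671658)
midwall rows Y-mean
pocket -1 -1 3448 [ -59.1 -217.1   44. ] [  -5.4 -163.6   48.3]
pocket -1 1 3459 [ -59.  -154.1   43.9] [  -5.  -101.    49.9]
pocket 1 -1 3169 [   4.2 -217.3   43.9] [  46.5 -164.2   48.1]
pocket 1 1 3172 [   4.9 -155.1   43.9] [  46.6 -101.2   48.3]
boss 63 mid [433.3 109.7  28. ] mean [433.  110.   27.7] span [23.4 23.7 13.1]
boss 62 mid [ 435.1 -142.    27.5] mean [ 435.7 -141.8   27.7] span [23.8 23.7 12.1]
boss 62 mid [ 439.  -313.4   28.7] mean [ 438.8 -312.8   28.4] span [24.1 25.4 13. ]
boss 61 mid [ 533.9 -311.5   27.5] mean [ 533.3 -310.5   27.9] span [24.2 26.7 12.2]
boss 64 mid [ 339.9 -320.6   26.6] mean [ 340.6 -320.6   28.5] span [23.2 24.4 12.9]
cap 124 mid [627.4  28.6 204.1] mean [626.4  28.4 206. ] span [31.6 30.9 13.9]
```

View pics/w3.png

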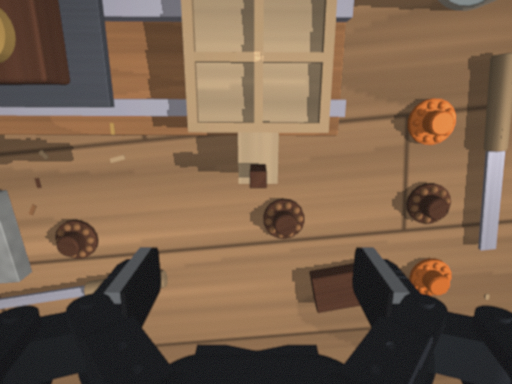

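The sled is now at the loading station, with its pockets clear. Brown rosettes show at (286,222), (74,243) and (432,208). The orange ones at (432,121) and (432,278) stay where they are.

```bash
cat > ros.py <<'E'
import sys
from ray import *
np.set_printoptions(precision=1,suppress=True)
def ros(f,T,boxes):
    z=np.load(f'pics/{f}.npz'); P=bed(pts('wrist',z['d'],T)); P[z['d']<=0]=np.nan
    for u,v in boxes:
        m=np.zeros(P.shape[:2],bool); m[max(v-30,0):v+30,max(u-30,0):u+30]=1
        a=P[m&(P[...,2]>24)&(P[...,2]<33)]; b=P[m&(P[...,2]>6)&(P[...,2]<33)]
        c=cv2.minEnclosingCircle(a[:,:2].astype(np.float32)); e=cv2.minEnclosingCircle(b[:,:2].astype(np.float32))
        print('boss',len(a),a.mean(0),c,'flange',len(b),e)
if __name__=='__main__':
    T,_=tool(); ros(sys.argv[1],T,eval(sys.argv[2]))
E
python3 ros.py w3 '[(286,222),(74,243),(432,208)]'; python3 -c "
from h import *
me()"
```

```text
boss 384 [-173.9 -189.7   27.8] ((-174.53440856933594, -190.09556579589844), 13.087672233581543) flange 1298 ((-174.9820098876953, -189.889892578125), 25.168113708496094)
boss 367 [-200.4   60.1   27.5] ((-201.45175170898438, 61.68556594848633), 13.379569053649902) flange 1270 ((-201.3846893310547, 61.241676330566406), 25.300579071044922)
boss 415 [-154.6 -358.7   27.8] ((-155.1096954345703, -359.84417724609375), 13.197232246398926) flange 1370 ((-155.88758850097656, -359.3128967285156), 25.420963287353516)
t 13.3 bed [-106.7 -157.1  228.7] yaw-A 0.0002 zax [-0.001  0.    -1.   ] w 85.3 F [0.  1.  0.6] q6 [-0.28 -0.03  1.94  0.    1.24  1.39]
```

Call:
{"method": "jog_arm", "body": {"series": [{"tx":-13.6,"ty":6.4,"tz":20,"rx":0,"ry":0,"rz":0,"jaw":-1},{"tx":-13.6,"ty":6.4,"tz":20,"rx":0,"ry":0,"rz":0,"jaw":-1},{"tx":-13.6,"ty":6.4,"tz":20,"rx":0,"ry":0,"rz":0,"jaw":-1},{"tx":-13.6,"ty":6.4,"tz":20,"rx":0,"ry":0,"rz":0,"jaw":-1},{"tx":-13.6,"ty":6.4,"tz":20,"rx":0,"ry":0,"rz":0,"jaw":-1}]}}

```text
clock: 13.8
ee_pos: [434.2, -143.5, 128.5]
eef_rot: [0.0, 0.999, -0.048, 0.0]
contact_force: [0.2, 0.4, 0.0]
gripper_width: 85.3
gripper_force: 0.0
```

Call:
{"method": "jog_arm", "body": {"series": [{"tx":0,"ty":0,"tz":25,"rx":0,"ry":0,"rz":0,"jaw":-1},{"tx":0,"ty":0,"tz":25,"rx":0,"ry":0,"rz":0,"jaw":-1},{"tx":0,"ty":0,"tz":20,"rx":0,"ry":0,"rz":0,"jaw":-1},{"tx":0,"ty":0,"tz":15,"rx":0,"ry":0,"rz":0,"jaw":-1},{"tx":0,"ty":0,"tz":0,"rx":0,"ry":0,"rz":0,"jaw":-1}]}}

```text
clock: 14.3
ee_pos: [432.5, -142.5, 42.0]
eef_rot: [-0.001, 0.999, -0.048, -0.002]
contact_force: [-1.6, -0.4, -0.4]
gripper_width: 85.6
gripper_force: 0.0
```

Call:
{"method": "jog_arm", "body": {"series": [{"tx":0,"ty":0,"tz":0,"rx":0,"ry":0,"rz":0,"jaw":-1},{"tx":0,"ty":0,"tz":0,"rx":0,"ry":0,"rz":0,"jaw":-1},{"tx":0,"ty":0,"tz":0,"rx":0,"ry":0,"rz":0,"jaw":-1},{"tx":0,"ty":0,"tz":0,"rx":0,"ry":0,"rz":0,"jaw":-1},{"tx":0,"ty":0,"tz":0,"rx":0,"ry":0,"rz":0,"jaw":-1}]}}

```text
clock: 14.8
ee_pos: [435.1, -143.5, 44.9]
eef_rot: [0.0, 0.999, -0.048, 0.001]
contact_force: [-0.3, -0.5, 0.1]
gripper_width: 85.3
gripper_force: 0.0
```

```bash
python3 -c "
from h import *
me()"
```

```text
t 14.8 bed [-174.  -189.3   44.9] yaw-A 0.0002 zax [ 0.001 -0.    -1.   ] w 85.3 F [-0.3 -0.5  0.1] q6 [-0.37  0.06  2.23  0.    0.86  1.29]
```

Call:
{"method": "jog_arm", "body": {"series": [{"tx":-0.7,"ty":0,"tz":12,"rx":0,"ry":0,"rz":0,"jaw":-1},{"tx":0,"ty":0,"tz":12,"rx":0,"ry":0,"rz":0,"jaw":-1},{"tx":0,"ty":0,"tz":8,"rx":0,"ry":0,"rz":0,"jaw":-1},{"tx":0,"ty":0,"tz":0,"rx":0,"ry":0,"rz":0,"jaw":-0.2},{"tx":0,"ty":0,"tz":0,"rx":0,"ry":0,"rz":0,"jaw":0}], "grip_force": 40}}

```text
clock: 15.3
ee_pos: [433.4, -143.0, 11.5]
eef_rot: [-0.0, 0.999, -0.048, -0.001]
contact_force: [-0.6, -0.1, -0.1]
gripper_width: 59.2
gripper_force: 0.0
```

Call:
{"method": "jog_arm", "body": {"series": [{"tx":0,"ty":0,"tz":0,"rx":0,"ry":0,"rz":0,"jaw":0.2},{"tx":0,"ty":0,"tz":0,"rx":0,"ry":0,"rz":0,"jaw":1},{"tx":0,"ty":0,"tz":0,"rx":0,"ry":0,"rz":0,"jaw":1},{"tx":0,"ty":0,"tz":0,"rx":0,"ry":0,"rz":0,"jaw":1},{"tx":0,"ty":0,"tz":0,"rx":0,"ry":0,"rz":0,"jaw":1}]}}

```text
clock: 15.8
ee_pos: [434.7, -143.5, 12.9]
eef_rot: [0.0, 0.999, -0.048, 0.001]
contact_force: [-0.1, -0.0, 4.2]
gripper_width: 23.9
gripper_force: 39.5
```

```bash
python3 -c "
from h import *
me()"
```

```text
t 15.8 bed [-174.5 -189.4   12.9] yaw-A 0.0002 zax [ 0.001 -0.001 -1.   ] w 23.9 F [-0.1 -0.   4.2] q6 [-0.37  0.11  2.24  0.    0.79  1.29]
```

Call:
{"method": "jog_arm", "body": {"series": [{"tx":0,"ty":0,"tz":-10,"rx":0,"ry":0,"rz":0,"jaw":1},{"tx":0,"ty":0,"tz":-25,"rx":0,"ry":0,"rz":0,"jaw":1},{"tx":0,"ty":0,"tz":-30,"rx":0,"ry":0,"rz":0,"jaw":1},{"tx":0,"ty":0,"tz":-25,"rx":0,"ry":0,"rz":0,"jaw":1},{"tx":0,"ty":0,"tz":-15,"rx":0,"ry":0,"rz":0,"jaw":1}]}}

```text
clock: 16.3
ee_pos: [434.9, -143.6, 119.9]
eef_rot: [0.0, 0.999, -0.048, 0.001]
contact_force: [0.8, -0.9, 0.2]
gripper_width: 24.1
gripper_force: 39.3
```

Call:
{"method": "jog_arm", "body": {"series": [{"tx":10,"ty":-3,"tz":0,"rx":0,"ry":0,"rz":0,"jaw":1},{"tx":20,"ty":-6,"tz":0,"rx":0,"ry":0,"rz":0,"jaw":1},{"tx":25,"ty":-8,"tz":0,"rx":0,"ry":0,"rz":0,"jaw":1},{"tx":25,"ty":-7,"tz":0,"rx":0,"ry":0,"rz":0,"jaw":1},{"tx":25,"ty":-8,"tz":0,"rx":0,"ry":0,"rz":0,"jaw":1}]}}

```text
clock: 16.8
ee_pos: [542.2, -120.7, 115.8]
eef_rot: [-0.0, 0.999, -0.048, -0.001]
contact_force: [0.5, -0.9, -0.2]
gripper_width: 23.6
gripper_force: 39.3
```

Call:
{"method": "jog_arm", "body": {"series": [{"tx":25,"ty":-7,"tz":0,"rx":0,"ry":0,"rz":0,"jaw":1},{"tx":25,"ty":-8,"tz":0,"rx":0,"ry":0,"rz":0,"jaw":1},{"tx":25,"ty":-8,"tz":0,"rx":0,"ry":0,"rz":0,"jaw":1},{"tx":17,"ty":-5,"tz":0,"rx":0,"ry":0,"rz":0,"jaw":1},{"tx":8,"ty":-2.5,"tz":0,"rx":0,"ry":0,"rz":0,"jaw":1}]}}

```text
clock: 17.3
ee_pos: [645.2, -99.6, 115.5]
eef_rot: [-0.0, 0.999, -0.047, -0.001]
contact_force: [-0.3, -0.7, 0.4]
gripper_width: 24.0
gripper_force: 39.3
```

Call:
{"method": "jog_arm", "body": {"series": [{"tx":0,"ty":0,"tz":0,"rx":0,"ry":0,"rz":0,"jaw":1},{"tx":0,"ty":0,"tz":5,"rx":0,"ry":0,"rz":0,"jaw":1},{"tx":0,"ty":0,"tz":10,"rx":0,"ry":0,"rz":0,"jaw":1},{"tx":0,"ty":0,"tz":8,"rx":0,"ry":0,"rz":0,"jaw":1},{"tx":0,"ty":0,"tz":0,"rx":0,"ry":0,"rz":0,"jaw":1}]}}

```text
clock: 17.8
ee_pos: [641.8, -100.4, 91.9]
eef_rot: [-0.0, 0.999, -0.048, -0.002]
contact_force: [-0.3, -0.7, -1.0]
gripper_width: 23.9
gripper_force: 39.3
```

Call:
{"method": "jog_arm", "body": {"series": [{"tx":0,"ty":0,"tz":0,"rx":0,"ry":0,"rz":0,"jaw":1},{"tx":0,"ty":0,"tz":0,"rx":0,"ry":0,"rz":0,"jaw":1},{"tx":0,"ty":0,"tz":0,"rx":0,"ry":0,"rz":0,"jaw":1},{"tx":0,"ty":0,"tz":0,"rx":0,"ry":0,"rz":0,"jaw":1},{"tx":0,"ty":0,"tz":0,"rx":0,"ry":0,"rz":0,"jaw":1}]}}

```text
clock: 18.3
ee_pos: [644.2, -100.6, 94.6]
eef_rot: [0.0, 0.999, -0.048, 0.0]
contact_force: [0.2, 0.2, -0.8]
gripper_width: 24.0
gripper_force: 39.3
```

```bash
python3 -c "
from h import *
me()"
```

```text
t 18.3 bed [  30.  -126.7   94.6] yaw-A 0.0002 zax [ 0.001 -0.    -1.   ] w 24.0 F [ 0.2  0.2 -0.8] q6 [-0.19  0.33  1.78 -0.    1.03  1.47]
```

Call:
{"method": "jog_arm", "body": {"series": [{"tx":0.4,"ty":0,"tz":8,"rx":0,"ry":0,"rz":0,"jaw":1},{"tx":0,"ty":0,"tz":8,"rx":0,"ry":0,"rz":0,"jaw":1},{"tx":0,"ty":0,"tz":8,"rx":0,"ry":0,"rz":0,"jaw":1},{"tx":0,"ty":0,"tz":6,"rx":0,"ry":0,"rz":0,"jaw":1},{"tx":0,"ty":0,"tz":3,"rx":0,"ry":0,"rz":0,"jaw":1}]}}

```text
clock: 18.8
ee_pos: [643.5, -100.4, 59.7]
eef_rot: [-0.0, 0.999, -0.048, -0.001]
contact_force: [0.3, -0.3, 0.2]
gripper_width: 23.7
gripper_force: 39.3
```

Call:
{"method": "jog_arm", "body": {"series": [{"tx":0,"ty":0,"tz":2,"rx":0,"ry":0,"rz":0,"jaw":1},{"tx":0,"ty":0,"tz":0,"rx":0,"ry":0,"rz":0,"jaw":1},{"tx":0,"ty":0,"tz":0,"rx":0,"ry":0,"rz":0,"jaw":1},{"tx":0,"ty":0,"tz":0,"rx":0,"ry":0,"rz":0,"jaw":1},{"tx":0,"ty":0,"tz":0,"rx":0,"ry":0,"rz":0,"jaw":1}]}}

```text
clock: 19.3
ee_pos: [644.6, -100.6, 59.5]
eef_rot: [0.0, 0.999, -0.048, 0.0]
contact_force: [0.5, 0.2, -0.1]
gripper_width: 24.0
gripper_force: 39.3
```

```bash
python3 -c "
from h import *
me()"
```

```text
t 19.3 bed [  30.4 -126.7   59.5] yaw-A 0.0002 zax [ 0. -0. -1.] w 24.0 F [ 0.5  0.2 -0.1] q6 [-0.19  0.37  1.8   0.    0.97  1.47]
```

Call:
{"method": "jog_arm", "body": {"series": [{"tx":0,"ty":0,"tz":0,"rx":0,"ry":0,"rz":0,"jaw":0.2},{"tx":0,"ty":0,"tz":0,"rx":0,"ry":0,"rz":0,"jaw":0},{"tx":0,"ty":0,"tz":0,"rx":0,"ry":0,"rz":0,"jaw":0},{"tx":0,"ty":0,"tz":-8,"rx":0,"ry":0,"rz":0,"jaw":0},{"tx":0,"ty":0,"tz":-20,"rx":0,"ry":0,"rz":0,"jaw":0}]}}

```text
clock: 19.8
ee_pos: [642.5, -100.2, 85.6]
eef_rot: [-0.0, 0.999, -0.048, -0.002]
contact_force: [0.7, -0.2, -0.0]
gripper_width: 42.7
gripper_force: 0.0
```

Call:
{"method": "jog_arm", "body": {"series": [{"tx":0,"ty":0,"tz":-30,"rx":0,"ry":0,"rz":0,"jaw":0},{"tx":0,"ty":0,"tz":-35,"rx":0,"ry":0,"rz":0,"jaw":0},{"tx":0,"ty":0,"tz":-35,"rx":0,"ry":0,"rz":0,"jaw":0},{"tx":-10,"ty":12,"tz":-25,"rx":0,"ry":0,"rz":0,"jaw":0},{"tx":-20,"ty":25,"tz":-15,"rx":0,"ry":0,"rz":0,"jaw":0}]}}

```text
clock: 20.3
ee_pos: [613.3, -134.0, 231.5]
eef_rot: [0.0, 0.999, -0.046, 0.003]
contact_force: [0.4, -1.0, 0.7]
gripper_width: 42.8
gripper_force: 0.0
```

Call:
{"method": "jog_arm", "body": {"series": [{"tx":-26,"ty":33,"tz":0,"rx":0,"ry":0,"rz":0,"jaw":0},{"tx":-26,"ty":33,"tz":0,"rx":0,"ry":0,"rz":0,"jaw":0},{"tx":-26,"ty":33,"tz":0,"rx":0,"ry":0,"rz":0,"jaw":0},{"tx":-26,"ty":33,"tz":0,"rx":0,"ry":0,"rz":0,"jaw":0},{"tx":0,"ty":25,"tz":0,"rx":0,"ry":0,"rz":0,"jaw":0}]}}

```text
clock: 20.8
ee_pos: [489.5, -282.1, 228.1]
eef_rot: [0.0, 0.999, -0.048, -0.0]
contact_force: [1.4, -0.0, 0.2]
gripper_width: 42.7
gripper_force: 0.0
```

Call:
{"method": "jog_arm", "body": {"series": [{"tx":0,"ty":0,"tz":0,"rx":0,"ry":0,"rz":0,"jaw":0},{"tx":0,"ty":0,"tz":0,"rx":0,"ry":0,"rz":0,"jaw":0},{"tx":0,"ty":0,"tz":0,"rx":0,"ry":0,"rz":0,"jaw":0},{"tx":0,"ty":0,"tz":0,"rx":0,"ry":0,"rz":0,"jaw":0},{"tx":0,"ty":0,"tz":0,"rx":0,"ry":0,"rz":0,"jaw":0}]}}

```text
clock: 21.3
ee_pos: [493.0, -280.0, 227.2]
eef_rot: [-0.0, 0.999, -0.047, -0.0]
contact_force: [-0.3, -0.1, -0.4]
gripper_width: 42.9
gripper_force: 0.0
```

Run:
```python
from ray import *
np.set_printoptions(precision=1,suppress=True)
T,s=tool(); me(); p,d=snap('wrist','w4'); P=bed(pts('wrist',d,T)); P[d<=0]=np.nan
b=p.astype(int); Z=P[...,2]
# dark/brown bosses: not orange, height band
for zlo,zhi in((24,33),(70,79)):
    m=((Z>zlo)&(Z<zhi)&(b[...,0]<130)&(b[...,0]-b[...,2]>8)&(P[...,0]>-260)&(P[...,0]<75)).astype(np.uint8)
    n,l,st,c=cv2.connectedComponentsWithStats(m)
    for i in range(1,n):
        if st[i,4]>90: q=P[l==i]; print(zlo,c[i],st[i,4],q.mean(0),cv2.minEnclosingCircle(q[:,:2].astype(np.float32)))
```

```text
t 21.3 bed [-103.4 -319.7  227.2] yaw-A 0.0017 zax [-0.  0. -1.] w 42.9 F [-0.3 -0.1 -0.4] q6 [-0.6  0.1  1.8  0.   1.2  1.1]
24 [482.9 165.4] 12287 [-106.4 -561.3   29.7] ((-120.61579132080078, -572.9905395507812), 148.52581787109375)
24 [292.  212.6] 391 [-155.2 -359.8   27.4] ((-155.8582000732422, -360.14337158203125), 12.92459774017334)
70 [23.  18.5] 868 [  29.3 -128.5   73.1] ((29.94340705871582, -127.92728424072266), 13.665007591247559)
70 [ 89.3 178.9] 112 [-105.4 -164.5   74.7] ((-107.73780822753906, -159.5074920654297), 10.644021987915039)
```

View pics/w4.png

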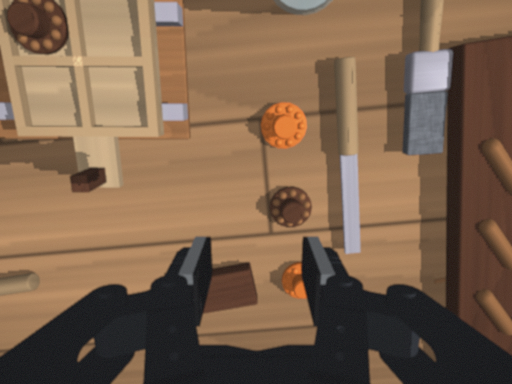

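The rosette is seated in the far leading pocket at (38,25). The next one is at (291,207), with the chisel blade close on its right at (350,200), so I'll approach with the jaws half open.

Call:
{"method": "jog_arm", "body": {"series": [{"tx":-10.4,"ty":7.9,"tz":22,"rx":0,"ry":0,"rz":0,"jaw":0},{"tx":-10.4,"ty":7.9,"tz":22,"rx":0,"ry":0,"rz":0,"jaw":0},{"tx":-10.4,"ty":7.9,"tz":22,"rx":0,"ry":0,"rz":0,"jaw":0},{"tx":-10.4,"ty":7.9,"tz":22,"rx":0,"ry":0,"rz":0,"jaw":0},{"tx":-10.4,"ty":7.9,"tz":22,"rx":0,"ry":0,"rz":0,"jaw":0}]}}

```text
clock: 21.85
ee_pos: [437.0, -315.2, 116.5]
eef_rot: [0.0, 0.999, -0.047, 0.0]
contact_force: [-0.7, 0.3, -0.2]
gripper_width: 42.4
gripper_force: 0.0
```

Call:
{"method": "jog_arm", "body": {"series": [{"tx":0,"ty":0,"tz":22,"rx":0,"ry":0,"rz":0,"jaw":0},{"tx":0,"ty":0,"tz":22,"rx":0,"ry":0,"rz":0,"jaw":0},{"tx":0,"ty":0,"tz":14,"rx":0,"ry":0,"rz":0,"jaw":0},{"tx":0,"ty":0,"tz":10,"rx":0,"ry":0,"rz":0,"jaw":0},{"tx":0,"ty":0,"tz":4,"rx":0,"ry":0,"rz":0,"jaw":0}]}}

```text
clock: 22.35
ee_pos: [436.9, -314.8, 44.4]
eef_rot: [-0.0, 0.999, -0.047, -0.001]
contact_force: [-0.0, 0.3, 0.1]
gripper_width: 42.8
gripper_force: 0.0
```

Call:
{"method": "jog_arm", "body": {"series": [{"tx":0,"ty":0,"tz":0,"rx":0,"ry":0,"rz":0,"jaw":0},{"tx":0,"ty":0,"tz":0,"rx":0,"ry":0,"rz":0,"jaw":0},{"tx":0,"ty":0,"tz":0,"rx":0,"ry":0,"rz":0,"jaw":0},{"tx":0,"ty":0,"tz":0,"rx":0,"ry":0,"rz":0,"jaw":0},{"tx":0,"ty":0,"tz":0,"rx":0,"ry":0,"rz":0,"jaw":0}]}}

```text
clock: 22.85
ee_pos: [437.4, -315.6, 45.9]
eef_rot: [0.0, 0.999, -0.048, 0.0]
contact_force: [-0.7, 0.1, -0.5]
gripper_width: 42.4
gripper_force: 0.0
```

```bash
python3 -c "
from h import *
me()"
```

```text
t 22.85 bed [-155.4 -360.4   45.9] yaw-A 0.0002 zax [ 0.001 -0.001 -1.   ] w 42.4 F [-0.7  0.1 -0.5] q6 [-0.67  0.2   2.06 -0.    0.88  0.99]
```

Call:
{"method": "jog_arm", "body": {"series": [{"tx":0,"ty":-1.2,"tz":12,"rx":0,"ry":0,"rz":0,"jaw":0},{"tx":0,"ty":0,"tz":12,"rx":0,"ry":0,"rz":0,"jaw":0},{"tx":0,"ty":0,"tz":9,"rx":0,"ry":0,"rz":0,"jaw":0},{"tx":0,"ty":0,"tz":0,"rx":0,"ry":0,"rz":0,"jaw":0},{"tx":0,"ty":0,"tz":0,"rx":0,"ry":0,"rz":0,"jaw":0}]}}

```text
clock: 23.35
ee_pos: [436.7, -313.8, 11.4]
eef_rot: [-0.0, 0.999, -0.048, -0.001]
contact_force: [-0.1, 0.3, -0.3]
gripper_width: 42.8
gripper_force: 0.0
```

Call:
{"method": "jog_arm", "body": {"series": [{"tx":0,"ty":0,"tz":0,"rx":0,"ry":0,"rz":0,"jaw":0.3},{"tx":0,"ty":0,"tz":0,"rx":0,"ry":0,"rz":0,"jaw":1},{"tx":0,"ty":0,"tz":0,"rx":0,"ry":0,"rz":0,"jaw":1},{"tx":0,"ty":0,"tz":0,"rx":0,"ry":0,"rz":0,"jaw":1},{"tx":0,"ty":0,"tz":0,"rx":0,"ry":0,"rz":0,"jaw":1}]}}

```text
clock: 23.85
ee_pos: [437.6, -314.5, 12.8]
eef_rot: [0.0, 0.999, -0.048, 0.0]
contact_force: [0.4, -0.5, 2.2]
gripper_width: 24.0
gripper_force: 39.4
```

```bash
python3 -c "
from h import *
me()"
```

```text
t 23.85 bed [-155.3 -359.3   12.8] yaw-A 0.0002 zax [ 0.001 -0.001 -1.   ] w 24.0 F [ 0.4 -0.5  2.2] q6 [-0.67  0.25  2.08 -0.    0.82  1.  ]
```

Call:
{"method": "jog_arm", "body": {"series": [{"tx":0,"ty":0,"tz":-10,"rx":0,"ry":0,"rz":0,"jaw":1},{"tx":0,"ty":0,"tz":-25,"rx":0,"ry":0,"rz":0,"jaw":1},{"tx":0,"ty":0,"tz":-30,"rx":0,"ry":0,"rz":0,"jaw":1},{"tx":0,"ty":0,"tz":-25,"rx":0,"ry":0,"rz":0,"jaw":1},{"tx":0,"ty":0,"tz":-15,"rx":0,"ry":0,"rz":0,"jaw":1}]}}

```text
clock: 24.35
ee_pos: [438.1, -314.9, 120.1]
eef_rot: [0.001, 0.999, -0.048, 0.001]
contact_force: [-0.2, -0.7, -0.4]
gripper_width: 24.2
gripper_force: 39.3
```

Call:
{"method": "jog_arm", "body": {"series": [{"tx":10,"ty":-9,"tz":0,"rx":0,"ry":0,"rz":0,"jaw":1},{"tx":20,"ty":-18,"tz":0,"rx":0,"ry":0,"rz":0,"jaw":1},{"tx":22,"ty":-20,"tz":0,"rx":0,"ry":0,"rz":0,"jaw":1},{"tx":22,"ty":-20,"tz":0,"rx":0,"ry":0,"rz":0,"jaw":1},{"tx":22,"ty":-20,"tz":0,"rx":0,"ry":0,"rz":0,"jaw":1}]}}

```text
clock: 24.85
ee_pos: [541.3, -234.6, 115.3]
eef_rot: [-0.001, 0.999, -0.048, -0.001]
contact_force: [0.8, 0.2, -1.3]
gripper_width: 24.3
gripper_force: 39.3
```

Call:
{"method": "jog_arm", "body": {"series": [{"tx":22,"ty":-20,"tz":0,"rx":0,"ry":0,"rz":0,"jaw":1},{"tx":22,"ty":-20,"tz":0,"rx":0,"ry":0,"rz":0,"jaw":1},{"tx":22,"ty":-20,"tz":0,"rx":0,"ry":0,"rz":0,"jaw":1},{"tx":16,"ty":-15,"tz":0,"rx":0,"ry":0,"rz":0,"jaw":1},{"tx":8,"ty":-8,"tz":0,"rx":0,"ry":0,"rz":0,"jaw":1}]}}

```text
clock: 25.35
ee_pos: [639.3, -160.5, 115.7]
eef_rot: [-0.0, 0.999, -0.047, -0.001]
contact_force: [-0.8, -0.4, -0.7]
gripper_width: 24.1
gripper_force: 39.4
```

Call:
{"method": "jog_arm", "body": {"series": [{"tx":0,"ty":0,"tz":0,"rx":0,"ry":0,"rz":0,"jaw":1},{"tx":0,"ty":0,"tz":5,"rx":0,"ry":0,"rz":0,"jaw":1},{"tx":0,"ty":0,"tz":10,"rx":0,"ry":0,"rz":0,"jaw":1},{"tx":0,"ty":0,"tz":8,"rx":0,"ry":0,"rz":0,"jaw":1},{"tx":0,"ty":0,"tz":0,"rx":0,"ry":0,"rz":0,"jaw":1}]}}

```text
clock: 25.85
ee_pos: [636.2, -162.8, 91.9]
eef_rot: [-0.0, 0.999, -0.048, -0.002]
contact_force: [0.2, 0.8, -0.9]
gripper_width: 23.7
gripper_force: 39.3
```

Call:
{"method": "jog_arm", "body": {"series": [{"tx":0,"ty":0,"tz":0,"rx":0,"ry":0,"rz":0,"jaw":1},{"tx":0,"ty":0,"tz":0,"rx":0,"ry":0,"rz":0,"jaw":1},{"tx":0,"ty":0,"tz":0,"rx":0,"ry":0,"rz":0,"jaw":1},{"tx":0,"ty":0,"tz":0,"rx":0,"ry":0,"rz":0,"jaw":1},{"tx":0,"ty":0,"tz":0,"rx":0,"ry":0,"rz":0,"jaw":1}]}}

```text
clock: 26.35
ee_pos: [638.7, -162.6, 94.6]
eef_rot: [0.0, 0.999, -0.048, 0.0]
contact_force: [0.5, 0.2, -0.9]
gripper_width: 24.2
gripper_force: 39.4
```

```bash
python3 -c "
from h import *
me()"
```

```text
t 26.35 bed [  30.5 -189.    94.6] yaw-A 0.0003 zax [ 0. -0. -1.] w 24.2 F [ 0.5  0.2 -0.9] q6 [-0.29  0.34  1.76 -0.    1.03  1.38]
```

Perfect. Lower and release, then head to the third, which is at about (-201.4, 62.5).

Call:
{"method": "jog_arm", "body": {"series": [{"tx":0,"ty":0,"tz":8,"rx":0,"ry":0,"rz":0,"jaw":1},{"tx":0,"ty":0,"tz":8,"rx":0,"ry":0,"rz":0,"jaw":1},{"tx":0,"ty":0,"tz":8,"rx":0,"ry":0,"rz":0,"jaw":1},{"tx":0,"ty":0,"tz":6,"rx":0,"ry":0,"rz":0,"jaw":1},{"tx":0,"ty":0,"tz":3,"rx":0,"ry":0,"rz":0,"jaw":1}]}}

```text
clock: 26.85
ee_pos: [637.6, -162.3, 59.7]
eef_rot: [-0.0, 0.999, -0.048, -0.001]
contact_force: [-0.6, 0.0, -0.8]
gripper_width: 24.1
gripper_force: 39.4
```

Call:
{"method": "jog_arm", "body": {"series": [{"tx":0,"ty":0,"tz":2,"rx":0,"ry":0,"rz":0,"jaw":1},{"tx":0,"ty":0,"tz":0,"rx":0,"ry":0,"rz":0,"jaw":1},{"tx":0,"ty":0,"tz":0,"rx":0,"ry":0,"rz":0,"jaw":1},{"tx":0,"ty":0,"tz":0,"rx":0,"ry":0,"rz":0,"jaw":1},{"tx":0,"ty":0,"tz":0,"rx":0,"ry":0,"rz":0,"jaw":1}]}}

```text
clock: 27.35
ee_pos: [638.7, -162.6, 59.6]
eef_rot: [0.0, 0.999, -0.048, 0.0]
contact_force: [0.5, -0.4, -1.0]
gripper_width: 24.3
gripper_force: 39.3
```

```bash
python3 -c "
from h import *
me()"
```

```text
t 27.35 bed [  30.5 -189.    59.6] yaw-A 0.0002 zax [ 0.001 -0.    -1.   ] w 24.3 F [ 0.5 -0.4 -1. ] q6 [-0.29  0.38  1.79  0.    0.97  1.38]
```

Call:
{"method": "jog_arm", "body": {"series": [{"tx":0,"ty":0,"tz":0,"rx":0,"ry":0,"rz":0,"jaw":0.2},{"tx":0,"ty":0,"tz":0,"rx":0,"ry":0,"rz":0,"jaw":0},{"tx":0,"ty":0,"tz":0,"rx":0,"ry":0,"rz":0,"jaw":0},{"tx":0,"ty":0,"tz":-8,"rx":0,"ry":0,"rz":0,"jaw":0},{"tx":0,"ty":0,"tz":-20,"rx":0,"ry":0,"rz":0,"jaw":0}]}}

```text
clock: 27.85
ee_pos: [636.7, -162.1, 85.6]
eef_rot: [-0.001, 0.999, -0.048, -0.002]
contact_force: [-0.1, -0.7, 0.5]
gripper_width: 42.5
gripper_force: 0.0
```

Call:
{"method": "jog_arm", "body": {"series": [{"tx":0,"ty":0,"tz":-30,"rx":0,"ry":0,"rz":0,"jaw":0},{"tx":0,"ty":0,"tz":-35,"rx":0,"ry":0,"rz":0,"jaw":0},{"tx":0,"ty":0,"tz":-35,"rx":0,"ry":0,"rz":0,"jaw":0},{"tx":-10,"ty":0,"tz":-25,"rx":0,"ry":0,"rz":0,"jaw":0},{"tx":-25,"ty":0,"tz":-15,"rx":0,"ry":0,"rz":0,"jaw":0}]}}

```text
clock: 28.35
ee_pos: [606.1, -159.8, 231.5]
eef_rot: [0.001, 0.999, -0.047, 0.003]
contact_force: [-0.4, -0.6, 0.0]
gripper_width: 42.7
gripper_force: 0.0
```

Call:
{"method": "jog_arm", "body": {"series": [{"tx":-35,"ty":0,"tz":0,"rx":0,"ry":0,"rz":0,"jaw":0},{"tx":-35,"ty":-10,"tz":0,"rx":0,"ry":0,"rz":0,"jaw":0},{"tx":-30,"ty":-20,"tz":0,"rx":0,"ry":0,"rz":0,"jaw":0},{"tx":-20,"ty":-30,"tz":0,"rx":0,"ry":0,"rz":0,"jaw":0},{"tx":-10,"ty":-35,"tz":0,"rx":0,"ry":0,"rz":0,"jaw":0}]}}

```text
clock: 28.85
ee_pos: [481.6, -52.0, 228.0]
eef_rot: [0.0, 0.999, -0.049, 0.0]
contact_force: [1.6, 1.3, -0.1]
gripper_width: 42.9
gripper_force: 0.0
```

Call:
{"method": "jog_arm", "body": {"series": [{"tx":-10,"ty":-36,"tz":0,"rx":0,"ry":0,"rz":0,"jaw":0},{"tx":-5,"ty":-36,"tz":0,"rx":0,"ry":0,"rz":0,"jaw":0},{"tx":0,"ty":-36,"tz":0,"rx":0,"ry":0,"rz":0,"jaw":0},{"tx":0,"ty":-20,"tz":0,"rx":0,"ry":0,"rz":0,"jaw":0},{"tx":0,"ty":-8,"tz":0,"rx":0,"ry":0,"rz":0,"jaw":0}]}}

```text
clock: 29.35
ee_pos: [481.3, 86.3, 228.1]
eef_rot: [-0.0, 0.999, -0.046, 0.001]
contact_force: [0.3, -1.1, 0.0]
gripper_width: 43.1
gripper_force: 0.0
```

Call:
{"method": "jog_arm", "body": {"series": [{"tx":0,"ty":0,"tz":0,"rx":0,"ry":0,"rz":0,"jaw":0},{"tx":0,"ty":0,"tz":0,"rx":0,"ry":0,"rz":0,"jaw":0},{"tx":0,"ty":0,"tz":0,"rx":0,"ry":0,"rz":0,"jaw":0},{"tx":0,"ty":0,"tz":0,"rx":0,"ry":0,"rz":0,"jaw":0},{"tx":0,"ty":0,"tz":0,"rx":0,"ry":0,"rz":0,"jaw":0}]}}

```text
clock: 29.85
ee_pos: [481.3, 83.7, 227.2]
eef_rot: [0.0, 0.999, -0.048, -0.0]
contact_force: [-1.1, 1.1, 0.1]
gripper_width: 42.7
gripper_force: 0.0
```

```bash
cat > find.py <<'E'
import sys
from ray import *
np.set_printoptions(precision=1,suppress=True)
T,s=tool(); me(); p,d=snap(sys.argv[1],sys.argv[2]); P=bed(pts(sys.argv[1],d,T if sys.argv[1]=='wrist' else None)); P[d<=0]=np.nan
b=p.astype(int); Z=P[...,2]
for zlo,zhi in((24,33),(70,79)):
    m=((Z>zlo)&(Z<zhi)&(b[...,0]<130)&(b[...,0]-b[...,2]>8)&(P[...,0]>-300)&(P[...,0]<75)&(P[...,1]>-420)&(P[...,1]<250)).astype(np.uint8)
    n,l,st,c=cv2.connectedComponentsWithStats(m)
    for i in range(1,n):
        if st[i,4]>(90 if sys.argv[1]=='wrist' else 25): q=P[l==i]; print(zlo,c[i],st[i,4],q.mean(0),cv2.minEnclosingCircle(q[:,:2].astype(np.float32)))
E
python3 find.py wrist w5; python3 find.py top top2
```

```text
t 29.85 bed [-149.7   41.3  227.2] yaw-A -0.0011 zax [-0. -0. -1.] w 42.7 F [-1.1  1.1  0.1] q6 [ 0.1 -0.1  2.  -0.   1.2  1.8]
24 [237.7 212.2] 391 [-201.1   61.7   27.4] ((-201.93846130371094, 61.78675842285156), 13.00180435180664)
70 [470.9 130.9] 117 [-107.5 -151.    74.4] ((-107.70126342773438, -151.19921875), 7.6902875900268555)
t 29.9 bed [-149.7   41.4  227.2] yaw-A -0.0009 zax [-0. -0. -1.] w 42.8 F [0.6 0.4 1. ] q6 [ 0.1 -0.1  2.  -0.   1.2  1.8]
24 [192.8 222. ] 53 [-200.    62.8   28.2] ((-200.3481903076172, 62.88798904418945), 12.505162239074707)
24 [313.5 251.1] 39 [-248.4 -296.7   25.5] ((-250.5329132080078, -294.22747802734375), 21.88119125366211)
70 [265.4 148.1] 58 [  31.2 -125.    74.2] ((32.00680923461914, -125.05799102783203), 12.973150253295898)
70 [286.8 150.4] 57 [  30.9 -187.3   74.3] ((31.350542068481445, -186.74172973632812), 13.353577613830566)
```

Call:
{"method": "jog_arm", "body": {"series": [{"tx":-10.4,"ty":-4.3,"tz":22,"rx":0,"ry":0,"rz":0,"jaw":0},{"tx":-10.4,"ty":-4.3,"tz":22,"rx":0,"ry":0,"rz":0,"jaw":0},{"tx":-10.4,"ty":-4.3,"tz":22,"rx":0,"ry":0,"rz":0,"jaw":0},{"tx":-10.4,"ty":-4.3,"tz":22,"rx":0,"ry":0,"rz":0,"jaw":0},{"tx":-10.2,"ty":-4.3,"tz":22,"rx":0,"ry":0,"rz":0,"jaw":0}]}}

```text
clock: 30.45
ee_pos: [431.4, 110.8, 116.6]
eef_rot: [-0.0, 0.999, -0.048, 0.0]
contact_force: [1.1, 0.1, 0.3]
gripper_width: 42.7
gripper_force: 0.0
```

Call:
{"method": "jog_arm", "body": {"series": [{"tx":0,"ty":0,"tz":22,"rx":0,"ry":0,"rz":0,"jaw":0},{"tx":0,"ty":0,"tz":22,"rx":0,"ry":0,"rz":0,"jaw":0},{"tx":0,"ty":0,"tz":14,"rx":0,"ry":0,"rz":0,"jaw":0},{"tx":0,"ty":0,"tz":10,"rx":0,"ry":0,"rz":0,"jaw":0},{"tx":0,"ty":0,"tz":4,"rx":0,"ry":0,"rz":0,"jaw":0}]}}

```text
clock: 30.95
ee_pos: [431.1, 110.6, 44.3]
eef_rot: [0.0, 0.999, -0.048, -0.001]
contact_force: [-1.0, -0.5, 0.2]
gripper_width: 43.0
gripper_force: 0.0
```

Call:
{"method": "jog_arm", "body": {"series": [{"tx":0,"ty":0,"tz":0,"rx":0,"ry":0,"rz":0,"jaw":0},{"tx":0,"ty":0,"tz":0,"rx":0,"ry":0,"rz":0,"jaw":0},{"tx":0,"ty":0,"tz":0,"rx":0,"ry":0,"rz":0,"jaw":0},{"tx":0,"ty":0,"tz":0,"rx":0,"ry":0,"rz":0,"jaw":0},{"tx":0,"ty":0,"tz":0,"rx":0,"ry":0,"rz":0,"jaw":0}]}}

```text
clock: 31.45
ee_pos: [432.2, 110.9, 45.8]
eef_rot: [-0.0, 0.999, -0.048, 0.0]
contact_force: [-0.2, 0.3, -0.5]
gripper_width: 42.8
gripper_force: 0.0
```

```bash
python3 find.py wrist w6
```

```text
t 31.45 bed [-201.2   63.6   45.8] yaw-A 0.0002 zax [ 0.  0. -1.] w 42.8 F [-0.2  0.3 -0.5] q6 [ 0.2  0.   2.2 -0.   0.9  1.9]
24 [258.8 234.4] 1643 [-200.6   62.2   27.3] ((-201.68280029296875, 62.32236862182617), 13.077698707580566)
```

Call:
{"method": "jog_arm", "body": {"series": [{"tx":-0.3,"ty":0.7,"tz":12,"rx":0,"ry":0,"rz":0,"jaw":0},{"tx":0,"ty":0,"tz":12,"rx":0,"ry":0,"rz":0,"jaw":0},{"tx":0,"ty":0,"tz":9,"rx":0,"ry":0,"rz":0,"jaw":0},{"tx":0,"ty":0,"tz":0,"rx":0,"ry":0,"rz":0,"jaw":0},{"tx":0,"ty":0,"tz":0,"rx":0,"ry":0,"rz":0,"jaw":0}]}}

```text
clock: 32.0
ee_pos: [430.7, 110.0, 11.5]
eef_rot: [0.0, 0.999, -0.048, -0.001]
contact_force: [0.8, -1.0, 0.2]
gripper_width: 42.7
gripper_force: 0.0
```

Call:
{"method": "jog_arm", "body": {"series": [{"tx":0,"ty":0,"tz":0,"rx":0,"ry":0,"rz":0,"jaw":0.3},{"tx":0,"ty":0,"tz":0,"rx":0,"ry":0,"rz":0,"jaw":1},{"tx":0,"ty":0,"tz":0,"rx":0,"ry":0,"rz":0,"jaw":1},{"tx":0,"ty":0,"tz":0,"rx":0,"ry":0,"rz":0,"jaw":1},{"tx":0,"ty":0,"tz":0,"rx":0,"ry":0,"rz":0,"jaw":1}]}}

```text
clock: 32.5
ee_pos: [432.0, 110.3, 12.8]
eef_rot: [-0.0, 0.999, -0.048, 0.001]
contact_force: [0.2, 0.9, 1.6]
gripper_width: 23.8
gripper_force: 39.5
```

Call:
{"method": "jog_arm", "body": {"series": [{"tx":0,"ty":0,"tz":-10,"rx":0,"ry":0,"rz":0,"jaw":1},{"tx":0,"ty":0,"tz":-25,"rx":0,"ry":0,"rz":0,"jaw":1},{"tx":0,"ty":0,"tz":-30,"rx":0,"ry":0,"rz":0,"jaw":1},{"tx":0,"ty":0,"tz":-25,"rx":0,"ry":0,"rz":0,"jaw":1},{"tx":0,"ty":0,"tz":-15,"rx":0,"ry":0,"rz":0,"jaw":1}]}}

```text
clock: 33.0
ee_pos: [432.4, 110.4, 120.1]
eef_rot: [-0.0, 0.999, -0.048, 0.002]
contact_force: [0.8, -0.1, -0.7]
gripper_width: 24.3
gripper_force: 39.4
```

```bash
python3 -c "
from h import *
me()"
```

```text
t 33.0 bed [-200.9   63.1  120.1] yaw-A 0.0002 zax [ 0.003  0.001 -1.   ] w 24.3 F [ 0.8 -0.1 -0.7] q6 [ 0.19 -0.08  2.19  0.    1.02  1.86]
```

Call:
{"method": "jog_arm", "body": {"series": [{"tx":0,"ty":15,"tz":0,"rx":0,"ry":0,"rz":0,"jaw":1},{"tx":0,"ty":30,"tz":0,"rx":0,"ry":0,"rz":0,"jaw":1},{"tx":5,"ty":35,"tz":0,"rx":0,"ry":0,"rz":0,"jaw":1},{"tx":10,"ty":35,"tz":0,"rx":0,"ry":0,"rz":0,"jaw":1},{"tx":15,"ty":35,"tz":0,"rx":0,"ry":0,"rz":0,"jaw":1}]}}

```text
clock: 33.5
ee_pos: [446.2, -43.1, 117.7]
eef_rot: [-0.0, 0.999, -0.047, -0.0]
contact_force: [0.3, 1.5, 0.5]
gripper_width: 24.2
gripper_force: 39.4
```

Call:
{"method": "jog_arm", "body": {"series": [{"tx":30,"ty":25,"tz":0,"rx":0,"ry":0,"rz":0,"jaw":1},{"tx":35,"ty":15,"tz":0,"rx":0,"ry":0,"rz":0,"jaw":1},{"tx":35,"ty":0,"tz":0,"rx":0,"ry":0,"rz":0,"jaw":1},{"tx":25,"ty":0,"tz":0,"rx":0,"ry":0,"rz":0,"jaw":1},{"tx":15,"ty":0,"tz":0,"rx":0,"ry":0,"rz":0,"jaw":1}]}}

```text
clock: 34.0
ee_pos: [584.4, -95.8, 117.8]
eef_rot: [0.0, 0.999, -0.048, 0.0]
contact_force: [-1.2, 0.0, -1.8]
gripper_width: 24.0
gripper_force: 39.4
```

Call:
{"method": "jog_arm", "body": {"series": [{"tx":0,"ty":0,"tz":0,"rx":0,"ry":0,"rz":0,"jaw":1},{"tx":0,"ty":0,"tz":5,"rx":0,"ry":0,"rz":0,"jaw":1},{"tx":0,"ty":0,"tz":10,"rx":0,"ry":0,"rz":0,"jaw":1},{"tx":0,"ty":0,"tz":8,"rx":0,"ry":0,"rz":0,"jaw":1},{"tx":0,"ty":0,"tz":0,"rx":0,"ry":0,"rz":0,"jaw":1}]}}

```text
clock: 34.5
ee_pos: [580.1, -94.7, 92.0]
eef_rot: [-0.0, 0.999, -0.048, -0.002]
contact_force: [-0.6, -0.6, -0.4]
gripper_width: 24.0
gripper_force: 39.4
```

Call:
{"method": "jog_arm", "body": {"series": [{"tx":0,"ty":0,"tz":0,"rx":0,"ry":0,"rz":0,"jaw":1},{"tx":0,"ty":0,"tz":0,"rx":0,"ry":0,"rz":0,"jaw":1},{"tx":0,"ty":0,"tz":0,"rx":0,"ry":0,"rz":0,"jaw":1},{"tx":0,"ty":0,"tz":0,"rx":0,"ry":0,"rz":0,"jaw":1},{"tx":0,"ty":0,"tz":0,"rx":0,"ry":0,"rz":0,"jaw":1}]}}

```text
clock: 35.0
ee_pos: [582.8, -95.2, 94.6]
eef_rot: [0.0, 0.999, -0.048, 0.0]
contact_force: [0.0, 0.5, -1.3]
gripper_width: 23.7
gripper_force: 39.4
```

```bash
python3 -c "
from h import *
me()"
```

```text
t 35.0 bed [ -31.6 -127.2   94.6] yaw-A 0.0001 zax [ 0.001 -0.    -1.   ] w 23.7 F [ 0.   0.5 -1.3] q6 [-0.2   0.23  1.92  0.    1.    1.46]
```

Call:
{"method": "jog_arm", "body": {"series": [{"tx":0,"ty":-0.3,"tz":8,"rx":0,"ry":0,"rz":0,"jaw":1},{"tx":0,"ty":0,"tz":8,"rx":0,"ry":0,"rz":0,"jaw":1},{"tx":0,"ty":0,"tz":8,"rx":0,"ry":0,"rz":0,"jaw":1},{"tx":0,"ty":0,"tz":6,"rx":0,"ry":0,"rz":0,"jaw":1},{"tx":0,"ty":0,"tz":3,"rx":0,"ry":0,"rz":0,"jaw":1}]}}

```text
clock: 35.5
ee_pos: [581.7, -94.7, 59.8]
eef_rot: [-0.0, 0.999, -0.048, -0.001]
contact_force: [-0.1, 0.9, -0.7]
gripper_width: 24.1
gripper_force: 39.4
```

Call:
{"method": "jog_arm", "body": {"series": [{"tx":0,"ty":0,"tz":2,"rx":0,"ry":0,"rz":0,"jaw":1},{"tx":0,"ty":0,"tz":0,"rx":0,"ry":0,"rz":0,"jaw":1},{"tx":0,"ty":0,"tz":0,"rx":0,"ry":0,"rz":0,"jaw":1},{"tx":0,"ty":0,"tz":0,"rx":0,"ry":0,"rz":0,"jaw":1},{"tx":0,"ty":0,"tz":0,"rx":0,"ry":0,"rz":0,"jaw":1}]}}

```text
clock: 36.0
ee_pos: [582.8, -94.9, 59.5]
eef_rot: [0.0, 0.999, -0.048, 0.0]
contact_force: [0.2, -1.7, -0.7]
gripper_width: 24.1
gripper_force: 39.4
```

```bash
python3 -c "
from h import *
me()"
```

```text
t 36.0 bed [ -31.7 -126.9   59.5] yaw-A 0.0001 zax [ 0.001 -0.    -1.   ] w 24.1 F [ 0.2 -1.7 -0.7] q6 [-0.2   0.27  1.94  0.    0.93  1.46]
```

Call:
{"method": "jog_arm", "body": {"series": [{"tx":0,"ty":0,"tz":0,"rx":0,"ry":0,"rz":0,"jaw":0.2},{"tx":0,"ty":0,"tz":0,"rx":0,"ry":0,"rz":0,"jaw":0},{"tx":0,"ty":0,"tz":0,"rx":0,"ry":0,"rz":0,"jaw":0},{"tx":0,"ty":0,"tz":-8,"rx":0,"ry":0,"rz":0,"jaw":0},{"tx":0,"ty":0,"tz":-20,"rx":0,"ry":0,"rz":0,"jaw":0}]}}

```text
clock: 36.5
ee_pos: [580.7, -94.5, 85.9]
eef_rot: [-0.0, 0.999, -0.048, -0.002]
contact_force: [0.2, -0.1, -0.2]
gripper_width: 43.1
gripper_force: 0.0
```

Call:
{"method": "jog_arm", "body": {"series": [{"tx":0,"ty":0,"tz":-30,"rx":0,"ry":0,"rz":0,"jaw":0},{"tx":-10,"ty":4,"tz":-35,"rx":0,"ry":0,"rz":0,"jaw":0},{"tx":-20,"ty":9,"tz":-35,"rx":0,"ry":0,"rz":0,"jaw":0},{"tx":-30,"ty":12,"tz":-25,"rx":0,"ry":0,"rz":0,"jaw":-0.5},{"tx":-15,"ty":6,"tz":-15,"rx":0,"ry":0,"rz":0,"jaw":-0.5}]}}

```text
clock: 37.0
ee_pos: [504.4, -119.3, 230.8]
eef_rot: [0.001, 0.999, -0.048, 0.002]
contact_force: [-0.0, -0.4, -0.3]
gripper_width: 64.1
gripper_force: 0.0
```

Call:
{"method": "jog_arm", "body": {"series": [{"tx":0,"ty":0,"tz":0,"rx":0,"ry":0,"rz":0,"jaw":-0.5},{"tx":0,"ty":0,"tz":0,"rx":0,"ry":0,"rz":0,"jaw":-0.5},{"tx":0,"ty":0,"tz":0,"rx":0,"ry":0,"rz":0,"jaw":-0.5},{"tx":0,"ty":0,"tz":0,"rx":0,"ry":0,"rz":0,"jaw":-0.5},{"tx":0,"ty":0,"tz":0,"rx":0,"ry":0,"rz":0,"jaw":-0.5}]}}

```text
clock: 37.5
ee_pos: [504.9, -118.2, 226.0]
eef_rot: [-0.0, 0.999, -0.047, -0.001]
contact_force: [-0.1, 0.3, -0.6]
gripper_width: 64.0
gripper_force: 0.0
```

```bash
python3 find.py wrist w7; python3 find.py top top3
```

```text
t 37.5 bed [-107.  -157.5  226. ] yaw-A 0.0007 zax [-0.  0. -1.] w 64.0 F [-0.1  0.3 -0.6] q6 [-0.3 -0.   1.9  0.   1.2  1.4]
70 [219.2  14.1] 809 [  28.6 -127.4   73.3] ((29.42266845703125, -127.20183563232422), 12.930313110351562)
70 [295.1  14.3] 812 [  28.6 -189.1   73.4] ((29.451248168945312, -189.36671447753906), 13.017997741699219)
70 [221.5  92.4] 702 [ -32.1 -127.5   73.4] ((-32.236141204833984, -127.2150650024414), 12.87128734588623)
t 37.55 bed [-106.9 -157.6  226.2] yaw-A 0.0006 zax [-0.  0. -1.] w 63.7 F [-0.2  0.9  0.5] q6 [-0.3 -0.   1.9  0.   1.2  1.4]
```

View pics/w7.png

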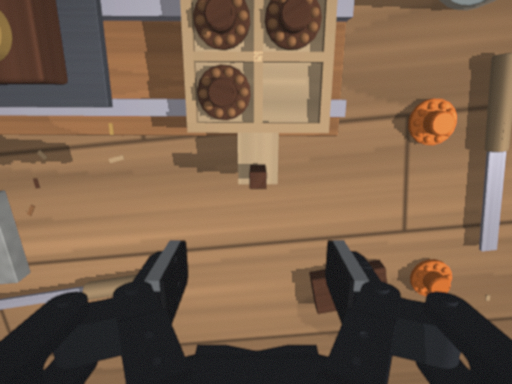

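All three rosettes are seated, at (222,15), (295,15) and (222,92), and no other brown one is loose. Next I'll pinch the post and push the sled to the middle.

Call:
{"method": "jog_arm", "body": {"series": [{"tx":0,"ty":0,"tz":30,"rx":0,"ry":0,"rz":0,"jaw":-0.5},{"tx":0,"ty":0,"tz":30,"rx":0,"ry":0,"rz":0,"jaw":-0.5},{"tx":0,"ty":0,"tz":30,"rx":0,"ry":0,"rz":0,"jaw":-0.5},{"tx":0,"ty":0,"tz":30,"rx":0,"ry":0,"rz":0,"jaw":-0.5},{"tx":0,"ty":0,"tz":20,"rx":0,"ry":0,"rz":0,"jaw":-0.5}]}}

```text
clock: 38.1
ee_pos: [503.6, -118.1, 84.6]
eef_rot: [-0.0, 0.999, -0.047, -0.002]
contact_force: [0.9, -0.3, -0.2]
gripper_width: 63.8
gripper_force: 0.0
```

Call:
{"method": "jog_arm", "body": {"series": [{"tx":0,"ty":0,"tz":15,"rx":0,"ry":0,"rz":0,"jaw":-0.5},{"tx":0,"ty":0,"tz":10,"rx":0,"ry":0,"rz":0,"jaw":-0.5},{"tx":0,"ty":0,"tz":0,"rx":0,"ry":0,"rz":0,"jaw":-0.5},{"tx":0,"ty":0,"tz":0,"rx":0,"ry":0,"rz":0,"jaw":0},{"tx":0,"ty":0,"tz":0,"rx":0,"ry":0,"rz":0,"jaw":0.2}], "grip_force": 30}}

```text
clock: 38.6
ee_pos: [506.0, -118.9, 63.4]
eef_rot: [0.0, 0.999, -0.048, 0.001]
contact_force: [-0.3, 0.1, -0.0]
gripper_width: 35.9
gripper_force: 0.0
```

Call:
{"method": "jog_arm", "body": {"series": [{"tx":0,"ty":0,"tz":0,"rx":0,"ry":0,"rz":0,"jaw":0.4},{"tx":0,"ty":0,"tz":0,"rx":0,"ry":0,"rz":0,"jaw":1},{"tx":0,"ty":0,"tz":0,"rx":0,"ry":0,"rz":0,"jaw":1},{"tx":0,"ty":0,"tz":0,"rx":0,"ry":0,"rz":0,"jaw":1},{"tx":0,"ty":0,"tz":0,"rx":0,"ry":0,"rz":0,"jaw":1}]}}

```text
clock: 39.1
ee_pos: [505.7, -118.9, 63.3]
eef_rot: [0.0, 0.999, -0.048, 0.001]
contact_force: [-1.1, 0.6, 6.5]
gripper_width: 15.1
gripper_force: 32.1
```

```bash
python3 -c "
from h import *
me()"
```

```text
t 39.1 bed [-106.1 -158.1   63.3] yaw-A 0.0002 zax [ 0.001 -0.001 -1.   ] w 15.1 F [-1.1  0.6  6.5] q6 [-0.28  0.14  2.09 -0.    0.91  1.39]
```

Call:
{"method": "jog_arm", "body": {"series": [{"tx":0,"ty":-3,"tz":0,"rx":0,"ry":0,"rz":0,"jaw":1},{"tx":0,"ty":-5,"tz":0,"rx":0,"ry":0,"rz":0,"jaw":1},{"tx":0,"ty":-5.5,"tz":0,"rx":0,"ry":0,"rz":0,"jaw":1},{"tx":0,"ty":-5.5,"tz":0,"rx":0,"ry":0,"rz":0,"jaw":1},{"tx":0,"ty":-5.5,"tz":0,"rx":0,"ry":0,"rz":0,"jaw":1}]}}

```text
clock: 39.6
ee_pos: [508.0, -95.9, 63.4]
eef_rot: [0.002, 0.999, -0.047, 0.001]
contact_force: [-2.2, -8.1, 5.6]
gripper_width: 15.2
gripper_force: 32.0
```

Call:
{"method": "jog_arm", "body": {"series": [{"tx":0,"ty":-5.5,"tz":0,"rx":0,"ry":0,"rz":0,"jaw":1},{"tx":0,"ty":-5.5,"tz":0,"rx":0,"ry":0,"rz":0,"jaw":1},{"tx":0,"ty":-5.5,"tz":0,"rx":0,"ry":0,"rz":0,"jaw":1},{"tx":0,"ty":-5.5,"tz":0,"rx":0,"ry":0,"rz":0,"jaw":1},{"tx":0,"ty":-5.5,"tz":0,"rx":0,"ry":0,"rz":0,"jaw":1}]}}

```text
clock: 40.1
ee_pos: [510.7, -68.9, 63.4]
eef_rot: [0.002, 0.999, -0.047, 0.001]
contact_force: [-1.5, -8.6, 4.9]
gripper_width: 15.1
gripper_force: 32.0
```

Call:
{"method": "jog_arm", "body": {"series": [{"tx":0,"ty":-5.5,"tz":0,"rx":0,"ry":0,"rz":0,"jaw":1},{"tx":0,"ty":-5.5,"tz":0,"rx":0,"ry":0,"rz":0,"jaw":1},{"tx":0,"ty":-5.5,"tz":0,"rx":0,"ry":0,"rz":0,"jaw":1},{"tx":0,"ty":-5.5,"tz":0,"rx":0,"ry":0,"rz":0,"jaw":1},{"tx":0,"ty":-5.5,"tz":0,"rx":0,"ry":0,"rz":0,"jaw":1}]}}

```text
clock: 40.6
ee_pos: [513.6, -40.1, 63.4]
eef_rot: [0.001, 0.999, -0.048, 0.001]
contact_force: [-1.2, -2.3, 4.5]
gripper_width: 15.3
gripper_force: 32.0
```

Call:
{"method": "jog_arm", "body": {"series": [{"tx":0,"ty":-5.5,"tz":0,"rx":0,"ry":0,"rz":0,"jaw":1},{"tx":0,"ty":-5.5,"tz":0,"rx":0,"ry":0,"rz":0,"jaw":1},{"tx":0,"ty":-5.5,"tz":0,"rx":0,"ry":0,"rz":0,"jaw":1},{"tx":0,"ty":-5.5,"tz":0,"rx":0,"ry":0,"rz":0,"jaw":1},{"tx":0,"ty":-5.5,"tz":0,"rx":0,"ry":0,"rz":0,"jaw":1}]}}

```text
clock: 41.1
ee_pos: [516.4, -10.9, 63.3]
eef_rot: [-0.001, 0.999, -0.048, 0.001]
contact_force: [0.3, 5.5, 5.2]
gripper_width: 15.0
gripper_force: 32.1
```

Call:
{"method": "jog_arm", "body": {"series": [{"tx":0,"ty":-5.5,"tz":0,"rx":0,"ry":0,"rz":0,"jaw":1},{"tx":0,"ty":-5.5,"tz":0,"rx":0,"ry":0,"rz":0,"jaw":1},{"tx":0,"ty":-5.5,"tz":0,"rx":0,"ry":0,"rz":0,"jaw":1},{"tx":0,"ty":-5.5,"tz":0,"rx":0,"ry":0,"rz":0,"jaw":1},{"tx":0,"ty":-5.5,"tz":0,"rx":0,"ry":0,"rz":0,"jaw":1}]}}

```text
clock: 41.6
ee_pos: [519.2, 16.4, 63.4]
eef_rot: [-0.001, 0.999, -0.048, 0.001]
contact_force: [0.4, 3.1, 5.3]
gripper_width: 14.9
gripper_force: 32.0
```

Call:
{"method": "jog_arm", "body": {"series": [{"tx":0,"ty":-5.5,"tz":0,"rx":0,"ry":0,"rz":0,"jaw":1},{"tx":0,"ty":-5.5,"tz":0,"rx":0,"ry":0,"rz":0,"jaw":1},{"tx":0,"ty":-5,"tz":0,"rx":0,"ry":0,"rz":0,"jaw":1},{"tx":0,"ty":-4,"tz":0,"rx":0,"ry":0,"rz":0,"jaw":1},{"tx":0,"ty":-3,"tz":0,"rx":0,"ry":0,"rz":0,"jaw":1}]}}

```text
clock: 42.1
ee_pos: [521.3, 38.3, 63.4]
eef_rot: [0.0, 0.999, -0.047, 0.001]
contact_force: [0.6, -1.2, 5.4]
gripper_width: 15.3
gripper_force: 32.1
```

Call:
{"method": "jog_arm", "body": {"series": [{"tx":0,"ty":-1,"tz":0,"rx":0,"ry":0,"rz":0,"jaw":1},{"tx":0,"ty":0,"tz":0,"rx":0,"ry":0,"rz":0,"jaw":1},{"tx":0,"ty":0,"tz":0,"rx":0,"ry":0,"rz":0,"jaw":1},{"tx":0,"ty":0,"tz":0,"rx":0,"ry":0,"rz":0,"jaw":1},{"tx":0,"ty":0,"tz":0,"rx":0,"ry":0,"rz":0,"jaw":1}]}}

```text
clock: 42.6
ee_pos: [521.4, 39.2, 63.4]
eef_rot: [-0.0, 0.999, -0.048, 0.001]
contact_force: [1.0, 0.7, 5.0]
gripper_width: 15.3
gripper_force: 32.1
```

```bash
python3 -c "
from h import *
me()"
```

```text
t 42.6 bed [-105.5    0.8   63.4] yaw-A 0.0002 zax [ 0.003 -0.    -1.   ] w 15.3 F [1.  0.7 5. ] q6 [ 0.03  0.15  2.08 -0.    0.91  1.69]
```

Call:
{"method": "jog_arm", "body": {"series": [{"tx":0,"ty":0,"tz":0,"rx":0,"ry":0,"rz":0,"jaw":0.3},{"tx":0,"ty":0,"tz":0,"rx":0,"ry":0,"rz":0,"jaw":0},{"tx":0,"ty":0,"tz":0,"rx":0,"ry":0,"rz":0,"jaw":-0.3},{"tx":0,"ty":0,"tz":-10,"rx":0,"ry":0,"rz":0,"jaw":-0.3},{"tx":0,"ty":0,"tz":-25,"rx":0,"ry":0,"rz":0,"jaw":-0.3}]}}

```text
clock: 43.1
ee_pos: [517.4, 39.1, 95.4]
eef_rot: [0.0, 0.999, -0.048, -0.003]
contact_force: [-0.2, 0.2, -0.2]
gripper_width: 55.6
gripper_force: 0.0
```

Call:
{"method": "jog_arm", "body": {"series": [{"tx":0,"ty":0,"tz":-35,"rx":0,"ry":0,"rz":0,"jaw":-0.3},{"tx":0,"ty":0,"tz":-35,"rx":0,"ry":0,"rz":0,"jaw":-0.3},{"tx":-5,"ty":0,"tz":-35,"rx":0,"ry":0,"rz":0,"jaw":-0.3},{"tx":-10,"ty":0,"tz":-30,"rx":0,"ry":0,"rz":0,"jaw":-0.3},{"tx":-10,"ty":-15,"tz":-10,"rx":0,"ry":0,"rz":-0.02,"jaw":-0.3}]}}

```text
clock: 43.6
ee_pos: [498.4, 55.7, 247.3]
eef_rot: [0.0, 0.999, -0.038, 0.004]
contact_force: [-0.6, -0.5, -0.3]
gripper_width: 55.6
gripper_force: 0.0
```

Call:
{"method": "jog_arm", "body": {"series": [{"tx":-5,"ty":-35,"tz":0,"rx":0,"ry":0,"rz":0,"jaw":-1},{"tx":-5,"ty":-35,"tz":0,"rx":0,"ry":0,"rz":0,"jaw":-1},{"tx":-5,"ty":-35,"tz":0,"rx":0,"ry":0,"rz":0,"jaw":-1},{"tx":-5,"ty":-35,"tz":0,"rx":0,"ry":0,"rz":0,"jaw":-1},{"tx":0,"ty":-35,"tz":0,"rx":0,"ry":0,"rz":0,"jaw":-1}]}}

```text
clock: 44.1
ee_pos: [489.1, 233.8, 243.1]
eef_rot: [-0.0, 0.999, -0.038, 0.0]
contact_force: [1.0, -0.9, 0.2]
gripper_width: 85.2
gripper_force: 0.0
```

Call:
{"method": "jog_arm", "body": {"series": [{"tx":0,"ty":-35,"tz":0,"rx":0,"ry":0,"rz":0,"jaw":-1},{"tx":0,"ty":-35,"tz":0,"rx":0,"ry":0,"rz":0,"jaw":-1},{"tx":0,"ty":-20,"tz":0,"rx":0,"ry":0,"rz":0,"jaw":-1},{"tx":0,"ty":-10,"tz":0,"rx":0,"ry":0,"rz":0,"jaw":-1},{"tx":0,"ty":0,"tz":0,"rx":0,"ry":0,"rz":0,"jaw":-1}]}}

```text
clock: 44.6
ee_pos: [497.2, 332.6, 242.2]
eef_rot: [0.0, 0.999, -0.037, -0.0]
contact_force: [-0.2, -0.2, -0.1]
gripper_width: 85.7
gripper_force: 0.0
```

Call:
{"method": "jog_arm", "body": {"series": [{"tx":0,"ty":0,"tz":0,"rx":0,"ry":0,"rz":-0.06,"jaw":-1},{"tx":0,"ty":0,"tz":0,"rx":0,"ry":0,"rz":-0.06,"jaw":-1},{"tx":0,"ty":0,"tz":0,"rx":0,"ry":0,"rz":-0.06,"jaw":-1},{"tx":0,"ty":0,"tz":0,"rx":0,"ry":0,"rz":-0.06,"jaw":-1},{"tx":0,"ty":0,"tz":0,"rx":0,"ry":0,"rz":0,"jaw":-1}]}}

```text
clock: 45.1
ee_pos: [497.4, 330.5, 242.4]
eef_rot: [0.0, 0.997, 0.082, -0.0]
contact_force: [0.0, -0.7, 0.0]
gripper_width: 85.2
gripper_force: 0.0
```

Call:
{"method": "jog_arm", "body": {"series": [{"tx":0,"ty":0,"tz":0,"rx":0,"ry":0,"rz":0,"jaw":-1},{"tx":0,"ty":0,"tz":0,"rx":0,"ry":0,"rz":0,"jaw":-1},{"tx":0,"ty":0,"tz":0,"rx":0,"ry":0,"rz":0,"jaw":-1},{"tx":0,"ty":0,"tz":0,"rx":0,"ry":0,"rz":0,"jaw":-1},{"tx":0,"ty":0,"tz":0,"rx":0,"ry":0,"rz":0,"jaw":-1}]}}

```text
clock: 45.6
ee_pos: [497.3, 332.2, 242.3]
eef_rot: [0.0, 0.997, 0.082, -0.0]
contact_force: [-0.9, -0.3, -0.1]
gripper_width: 85.4
gripper_force: 0.0
```

```bash
cat > mal.py <<'E'
import sys
from ray import *
np.set_printoptions(precision=3,suppress=True)
T,s=tool(); me(); p,d=snap('wrist',sys.argv[1]); P=bed(pts('wrist',d,T)); P[d<=0]=np.nan
Z=P[...,2]; inm=(P[...,1]>260)&(P[...,1]<420)&(P[...,0]>-260)&(P[...,0]<0)
m=inm&(Z>58)&(Z<76)&(p.max(2)<75); m[250:]&=True
n,l,st,c=cv2.connectedComponentsWithStats(m.astype(np.uint8)); i=1+st[1:,4].argmax(); q=P[l==i]
v=cv2.fitLine(q[:,:2].astype(np.float32),cv2.DIST_HUBER,0,.01,.01).ravel(); print('handle',st[i],v,'ang',np.arctan(v[1]/v[0]),cv2.minAreaRect(q[:,:2].astype(np.float32)),np.median(q[:,2]),q[:,0].min(),q[:,0].max())
m=inm&(Z>62)&(Z<90)&(p[...,0]>110); n,l,st,c=cv2.connectedComponentsWithStats(m.astype(np.uint8)); i=1+st[1:,4].argmax(); h=P[l==i]; print('head',st[i],cv2.minAreaRect(h[:,:2].astype(np.float32)),h[:,2].max())
a=v[:2]*np.sign(v[0]); t=(h[:,:2]-v[2:])@a; nrm=(h[:,:2]-v[2:])@[-a[1],a[0]]; lo,hi=np.percentile(t,[.5,99.5]); print('t',lo,hi,'n',nrm.min(),nrm.max())
print('origin by back face',v[2:]+a*(lo-24),'by front',v[2:]+a*(hi-96))
E
python3 mal.py w8
```

```text
t 45.6 bed [-157.5  290.2  242.3] yaw-A 0.2601 zax [-0. -0. -1.] w 85.4 F [-0.9 -0.3 -0.1] q6 [0.55 0.11 1.76 0.   1.27 1.95]
handle [ 212  106   28  147 3118] [   0.96     0.28  -171.821  317.166] ang 0.28335422 ((-176.95877075195312, 316.18414306640625), (151.4416046142578, 21.949047088623047), 16.315275192260742) 67.52777400103861 -251.29554129053847 -101.84820149410258
head [ 192   16   62   90 5130] ((-68.09449005126953, 345.4239501953125), (72.52633666992188, 53.0059928894043), 16.33012580871582) 87.26324932950689
t 71.93417721672726 143.18531183698514 n -28.42528242954794 24.59315431341338
origin by back face [-125.798  330.567] by front [-126.517  330.358]
```

View pics/w8.png

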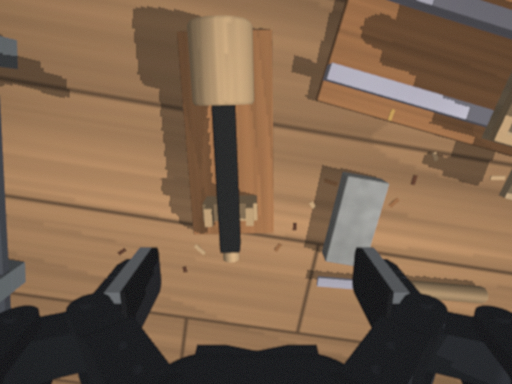

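The mallet head is at (222,60) and the handle runs straight down to (230,250). The board is open on both sides of the grip point at about (225,130).

Call:
{"method": "jog_arm", "body": {"series": [{"tx":0,"ty":0,"tz":0,"rx":0,"ry":0,"rz":-0.024,"jaw":-1},{"tx":10.4,"ty":-7.6,"tz":20,"rx":0,"ry":0,"rz":0,"jaw":-1},{"tx":10.4,"ty":-7.6,"tz":20,"rx":0,"ry":0,"rz":0,"jaw":-1},{"tx":10.4,"ty":-7.6,"tz":20,"rx":0,"ry":0,"rz":0,"jaw":-1},{"tx":10.4,"ty":-7.6,"tz":20,"rx":0,"ry":0,"rz":0,"jaw":-1}]}}

```text
clock: 46.15
ee_pos: [532.8, 370.3, 161.6]
eef_rot: [-0.0, 0.995, 0.095, 0.0]
contact_force: [0.2, -0.4, -0.5]
gripper_width: 85.1
gripper_force: 0.0
```

Call:
{"method": "jog_arm", "body": {"series": [{"tx":0,"ty":0,"tz":20,"rx":0,"ry":0,"rz":0,"jaw":-1},{"tx":0,"ty":0,"tz":15,"rx":0,"ry":0,"rz":0,"jaw":-1},{"tx":0,"ty":0,"tz":5,"rx":0,"ry":0,"rz":0,"jaw":-1},{"tx":0,"ty":0,"tz":0,"rx":0,"ry":0,"rz":0,"jaw":-1},{"tx":0,"ty":0,"tz":0,"rx":0,"ry":0,"rz":0,"jaw":-1}]}}

```text
clock: 46.65
ee_pos: [532.9, 370.1, 123.3]
eef_rot: [-0.0, 0.996, 0.094, 0.001]
contact_force: [0.1, -0.7, 0.6]
gripper_width: 85.6
gripper_force: 0.0
```

Call:
{"method": "jog_arm", "body": {"series": [{"tx":0,"ty":0,"tz":0,"rx":0,"ry":0,"rz":0,"jaw":-1},{"tx":0,"ty":0,"tz":0,"rx":0,"ry":0,"rz":0,"jaw":-1},{"tx":0,"ty":0,"tz":0,"rx":0,"ry":0,"rz":0,"jaw":-1},{"tx":0,"ty":0,"tz":0,"rx":0,"ry":0,"rz":0,"jaw":-1},{"tx":0,"ty":0,"tz":0,"rx":0,"ry":0,"rz":0,"jaw":-1}]}}

```text
clock: 47.15
ee_pos: [532.5, 369.9, 122.5]
eef_rot: [-0.0, 0.996, 0.094, 0.0]
contact_force: [0.4, 0.3, 0.8]
gripper_width: 85.3
gripper_force: 0.0
```

```bash
python3 -c "
from h import *
me()"; python3 mal.py w9
```

```text
t 47.15 bed [-126.   331.   122.5] yaw-A 0.2842 zax [ 0.  0. -1.] w 85.3 F [0.4 0.3 0.8] q6 [0.57 0.3  1.77 0.   1.07 1.95]
t 47.15 bed [-126.   331.   122.5] yaw-A 0.2842 zax [ 0.  0. -1.] w 85.3 F [0.4 0.3 0.8] q6 [0.57 0.3  1.77 0.   1.07 1.95]
handle [ 240  182   33  169 5036] [   0.96     0.28  -162.993  320.472] ang 0.28396785 ((-167.7042236328125, 319.33734130859375), (127.12006378173828, 21.326457977294922), 16.54701042175293) 67.53547685676034 -229.90277417973007 -104.73332261374803
head [  213    47    94   164 11997] ((-78.91851043701172, 343.50042724609375), (95.28080749511719, 54.89657974243164), 15.107492446899414) 86.95997520608574
t 62.70721664351362 134.10364108040164 n -28.91781558260446 26.336978581058606
origin by back face [-125.836  331.317] by front [-126.416  331.147]
```

Call:
{"method": "jog_arm", "body": {"series": [{"tx":0,"ty":0,"tz":20,"rx":0,"ry":0,"rz":0,"jaw":-1},{"tx":0,"ty":0,"tz":25,"rx":0,"ry":0,"rz":0,"jaw":-1},{"tx":0,"ty":0,"tz":20,"rx":0,"ry":0,"rz":0,"jaw":-1},{"tx":0,"ty":0,"tz":15,"rx":0,"ry":0,"rz":0,"jaw":-1},{"tx":0,"ty":0,"tz":5.5,"rx":0,"ry":0,"rz":0,"jaw":-1}]}}

```text
clock: 47.7
ee_pos: [531.2, 369.1, 34.6]
eef_rot: [0.001, 0.996, 0.094, -0.002]
contact_force: [0.1, -0.2, -0.1]
gripper_width: 85.5
gripper_force: 0.0
```

Call:
{"method": "jog_arm", "body": {"series": [{"tx":0,"ty":0,"tz":0,"rx":0,"ry":0,"rz":0,"jaw":-1},{"tx":0,"ty":0,"tz":0,"rx":0,"ry":0,"rz":0,"jaw":-0.3},{"tx":0,"ty":0,"tz":0,"rx":0,"ry":0,"rz":0,"jaw":0},{"tx":0,"ty":0,"tz":0,"rx":0,"ry":0,"rz":0,"jaw":0.2},{"tx":0,"ty":0,"tz":0,"rx":0,"ry":0,"rz":0,"jaw":0.4}], "grip_force": 100}}

```text
clock: 48.2
ee_pos: [532.9, 370.2, 37.6]
eef_rot: [-0.0, 0.996, 0.094, 0.001]
contact_force: [0.9, 0.4, -0.1]
gripper_width: 28.2
gripper_force: 0.0
```

Call:
{"method": "jog_arm", "body": {"series": [{"tx":0,"ty":0,"tz":0,"rx":0,"ry":0,"rz":0,"jaw":1},{"tx":0,"ty":0,"tz":0,"rx":0,"ry":0,"rz":0,"jaw":1},{"tx":0,"ty":0,"tz":0,"rx":0,"ry":0,"rz":0,"jaw":1},{"tx":0,"ty":0,"tz":0,"rx":0,"ry":0,"rz":0,"jaw":1},{"tx":0,"ty":0,"tz":0,"rx":0,"ry":0,"rz":0,"jaw":1}]}}

```text
clock: 48.7
ee_pos: [533.0, 370.3, 37.8]
eef_rot: [-0.0, 0.996, 0.094, 0.001]
contact_force: [-0.9, -0.7, 6.1]
gripper_width: 20.5
gripper_force: 98.2
```

```bash
python3 -c "
from h import *
me()"
```

```text
t 48.7 bed [-125.6  331.4   37.8] yaw-A 0.2842 zax [ 0.001  0.001 -1.   ] w 20.5 F [-0.9 -0.7  6.1] q6 [0.57 0.39 1.82 0.   0.93 1.95]
```

Call:
{"method": "jog_arm", "body": {"series": [{"tx":0,"ty":0,"tz":-10,"rx":0,"ry":0,"rz":0,"jaw":1},{"tx":0,"ty":0,"tz":-20,"rx":0,"ry":0,"rz":0,"jaw":1},{"tx":0,"ty":0,"tz":-30,"rx":0,"ry":0,"rz":0,"jaw":1},{"tx":0,"ty":0,"tz":-30,"rx":0,"ry":0,"rz":0,"jaw":1},{"tx":0,"ty":0,"tz":-30,"rx":0,"ry":0,"rz":0,"jaw":1}]}}

```text
clock: 49.2
ee_pos: [531.4, 369.2, 156.8]
eef_rot: [0.001, 0.996, 0.094, -0.001]
contact_force: [0.0, 1.0, -2.8]
gripper_width: 20.6
gripper_force: 97.8
```

Call:
{"method": "jog_arm", "body": {"series": [{"tx":0,"ty":0,"tz":-30,"rx":0,"ry":0,"rz":0,"jaw":1},{"tx":0,"ty":0,"tz":-30,"rx":0,"ry":0,"rz":0,"jaw":1},{"tx":0,"ty":0,"tz":-30,"rx":0,"ry":0,"rz":0,"jaw":1},{"tx":0,"ty":0,"tz":-20,"rx":0,"ry":0,"rz":0,"jaw":1},{"tx":0,"ty":0,"tz":0,"rx":0,"ry":0,"rz":0,"jaw":1}]}}

```text
clock: 49.7
ee_pos: [533.8, 370.7, 270.7]
eef_rot: [-0.001, 0.996, 0.094, 0.003]
contact_force: [-0.2, -0.1, -2.8]
gripper_width: 20.5
gripper_force: 97.8
```

```bash
python3 -c "
from h import *
me()"
python3 - <<'E'
from h import *
p,d=snap('side','side2'); cv2.imwrite('pics/side2b.png',p[150:384,60:360,::-1].repeat(2,0).repeat(2,1))
E
```

```text
t 49.7 bed [-124.8  332.   270.7] yaw-A 0.2842 zax [ 0.005  0.003 -1.   ] w 20.5 F [-0.2 -0.1 -2.8] q6 [0.57 0.19 1.62 0.   1.32 1.95]
```

View pics/side2b.png

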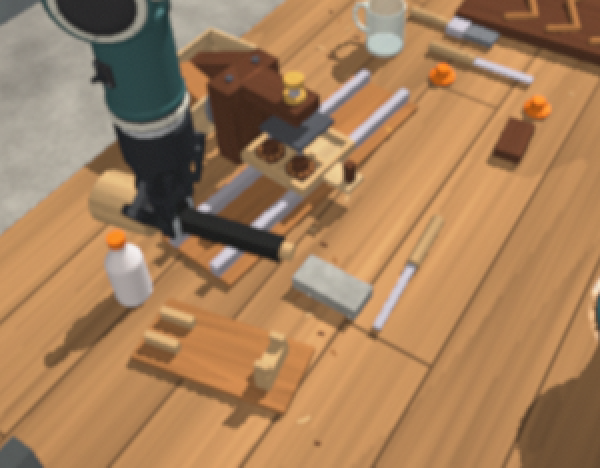

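The side view shows the mallet held level, head at (115,200). The rest is empty and the loaded sled is under the press at (300,150). Next I'll carry the mallet over the cap.

Call:
{"method": "jog_arm", "body": {"series": [{"tx":-1,"ty":15,"tz":0,"rx":0,"ry":0,"rz":0,"jaw":1},{"tx":-2,"ty":25,"tz":0,"rx":0,"ry":0,"rz":0,"jaw":1},{"tx":-3,"ty":30,"tz":0,"rx":0,"ry":0,"rz":0,"jaw":1},{"tx":-3,"ty":30,"tz":0,"rx":0,"ry":0,"rz":0,"jaw":1},{"tx":-3,"ty":30,"tz":0,"rx":0,"ry":0,"rz":0,"jaw":1}]}}

```text
clock: 50.25
ee_pos: [543.5, 237.3, 263.6]
eef_rot: [0.001, 0.996, 0.094, -0.003]
contact_force: [-0.1, 0.6, -2.7]
gripper_width: 20.7
gripper_force: 98.0
```

Call:
{"method": "jog_arm", "body": {"series": [{"tx":-3,"ty":30,"tz":0,"rx":0,"ry":0,"rz":0,"jaw":1},{"tx":-3,"ty":30,"tz":0,"rx":0,"ry":0,"rz":0,"jaw":1},{"tx":-3,"ty":30,"tz":0,"rx":0,"ry":0,"rz":0,"jaw":1},{"tx":-3,"ty":30,"tz":0,"rx":0,"ry":0,"rz":0,"jaw":1},{"tx":-3,"ty":30,"tz":0,"rx":0,"ry":0,"rz":0,"jaw":1}]}}

```text
clock: 50.75
ee_pos: [556.6, 87.4, 263.7]
eef_rot: [0.0, 0.996, 0.094, -0.003]
contact_force: [0.5, -0.0, -3.2]
gripper_width: 20.2
gripper_force: 98.0
```

Call:
{"method": "jog_arm", "body": {"series": [{"tx":-2,"ty":30,"tz":0,"rx":0,"ry":0,"rz":0,"jaw":1},{"tx":-2,"ty":25,"tz":0,"rx":0,"ry":0,"rz":0,"jaw":1},{"tx":0,"ty":14,"tz":0,"rx":0,"ry":0,"rz":0,"jaw":1},{"tx":0,"ty":4,"tz":0,"rx":0,"ry":0,"rz":0,"jaw":1},{"tx":0,"ty":0,"tz":0,"rx":0,"ry":0,"rz":0,"jaw":1}]}}

```text
clock: 51.25
ee_pos: [567.7, 17.1, 265.7]
eef_rot: [-0.0, 0.996, 0.094, -0.001]
contact_force: [-1.1, 0.1, -2.2]
gripper_width: 20.7
gripper_force: 98.1
```

Call:
{"method": "jog_arm", "body": {"series": [{"tx":0,"ty":0,"tz":0,"rx":0,"ry":0,"rz":0,"jaw":1},{"tx":0,"ty":0,"tz":0,"rx":0,"ry":0,"rz":0,"jaw":1},{"tx":0,"ty":0,"tz":0,"rx":0,"ry":0,"rz":0,"jaw":1},{"tx":0,"ty":0,"tz":0,"rx":0,"ry":0,"rz":0,"jaw":1},{"tx":0,"ty":0,"tz":0,"rx":0,"ry":0,"rz":0,"jaw":1}]}}

```text
clock: 51.75
ee_pos: [568.3, 17.8, 266.9]
eef_rot: [-0.0, 0.996, 0.095, 0.0]
contact_force: [-0.2, -0.6, -2.5]
gripper_width: 20.2
gripper_force: 98.1
```

Run:
```python
from h import *
np.set_printoptions(precision=1,suppress=True)
me(); T,_=tool(); p,d=snap('wrist','w10'); P=bed(pts('wrist',d,T)); P[d<=0]=np.nan; Z=P[...,2]
m=(p[...,0]>110)&(Z>240)&(Z<320); q=P[m]; print('head',cv2.minAreaRect(q[:,:2].astype(np.float32)),np.nanpercentile(q[:,2],[5,50,99]))
a,b=np.polyfit(q[:,0],q[:,2],1); print(a)
p,d=snap('top','top4'); P=bed(pts('top',d)); P[d<=0]=np.nan; Z=P[...,2]; 
m=(Z>225)&(Z<330)&(p[...,0]>130)&(p[...,0].astype(int)-p[...,2]>25); q=P[m]; print(cv2.minAreaRect(q[:,:2].astype(np.float32)),q[:,2].max())
```

```text
t 51.75 bed [-56.9 -16.1 266.9] yaw-A 0.2848 zax [ 0.  0. -1.] w 20.2 F [-0.2 -0.6 -2.5] q6 [-0.   0.   1.8  0.   1.3  1.4]
head ((-21.332359313964844, -10.001258850097656), (127.46664428710938, 67.11748504638672), 26.19054412841797) [302.4 311.7 314.9]
-0.010451366503097964
((-131.11346435546875, -26.29049301147461), (98.10877990722656, 1.386985421180725), 16.196674346923828) 299.653358841965
```

View pics/w10.png

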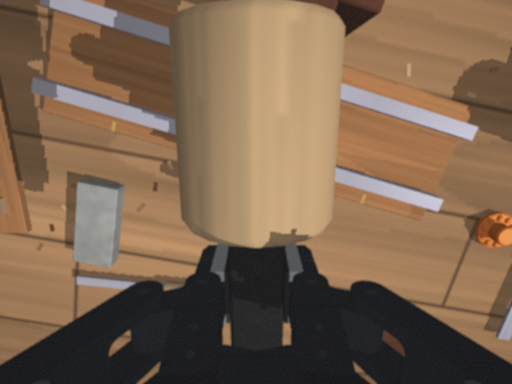

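Call:
{"method": "jog_arm", "body": {"series": [{"tx":0,"ty":0,"tz":12,"rx":0,"ry":0,"rz":0,"jaw":1},{"tx":0,"ty":0,"tz":15,"rx":0,"ry":0,"rz":0,"jaw":1},{"tx":0,"ty":0,"tz":12,"rx":0,"ry":0,"rz":0,"jaw":1},{"tx":0,"ty":0,"tz":6,"rx":0,"ry":0,"rz":0,"jaw":1},{"tx":0,"ty":0,"tz":0,"rx":0,"ry":0,"rz":0,"jaw":1}], "grip_force": 120}}

```text
clock: 52.35
ee_pos: [567.2, 17.3, 219.8]
eef_rot: [-0.0, 0.996, 0.094, -0.002]
contact_force: [-0.5, 0.8, -2.5]
gripper_width: 20.1
gripper_force: 119.5
```

Call:
{"method": "jog_arm", "body": {"series": [{"tx":0,"ty":0,"tz":4,"rx":0,"ry":0,"rz":0,"jaw":1},{"tx":0,"ty":0,"tz":4,"rx":0,"ry":0,"rz":0,"jaw":1},{"tx":0,"ty":0,"tz":4,"rx":0,"ry":0,"rz":0,"jaw":1},{"tx":0,"ty":0,"tz":0,"rx":0,"ry":0,"rz":0,"jaw":1},{"tx":0,"ty":0,"tz":0,"rx":0,"ry":0,"rz":0,"jaw":1}]}}

```text
clock: 52.85
ee_pos: [568.7, 17.3, 210.6]
eef_rot: [0.0, 0.996, 0.094, 0.001]
contact_force: [-1.4, 1.0, 1.5]
gripper_width: 19.9
gripper_force: 119.4
```

```bash
python3 -c "
from h import *
me()"
```

```text
t 52.85 bed [-56.3 -16.5 210.6] yaw-A 0.2842 zax [ 0.001 -0.    -1.   ] w 19.9 F [-1.4  1.   1.5] q6 [-0.01  0.08  1.86 -0.    1.2   1.37]
```

Call:
{"method": "jog_arm", "body": {"series": [{"tx":0,"ty":0,"tz":3,"rx":0,"ry":0,"rz":0,"jaw":1},{"tx":0,"ty":0,"tz":3,"rx":0,"ry":0,"rz":0,"jaw":1},{"tx":0,"ty":0,"tz":2,"rx":0,"ry":0,"rz":0,"jaw":1},{"tx":0,"ty":0,"tz":0,"rx":0,"ry":0,"rz":0,"jaw":1},{"tx":0,"ty":0,"tz":0,"rx":0,"ry":0,"rz":0,"jaw":1}]}}

```text
clock: 53.35
ee_pos: [569.6, 17.3, 205.4]
eef_rot: [0.0, 0.996, 0.094, 0.002]
contact_force: [-5.7, -0.2, 16.3]
gripper_width: 20.2
gripper_force: 122.2
```

```bash
python3 -c "
from h import *
me()"
```

```text
t 53.35 bed [-55.5 -16.4 205.4] yaw-A 0.2843 zax [ 0.004 -0.    -1.   ] w 20.2 F [-5.7 -0.2 16.3] q6 [-0.01  0.08  1.87  0.    1.19  1.37]
```

Call:
{"method": "jog_arm", "body": {"series": [{"tx":0,"ty":0,"tz":-8,"rx":0,"ry":0,"rz":0,"jaw":1},{"tx":0,"ty":0,"tz":-12,"rx":0,"ry":0,"rz":0,"jaw":1},{"tx":0,"ty":0,"tz":-16,"rx":0,"ry":0,"rz":0,"jaw":1},{"tx":0,"ty":0,"tz":-16,"rx":0,"ry":0,"rz":0,"jaw":1},{"tx":0,"ty":0,"tz":-10,"rx":0,"ry":0,"rz":0,"jaw":1}]}}

```text
clock: 53.85
ee_pos: [568.7, 17.4, 265.4]
eef_rot: [0.0, 0.996, 0.094, 0.001]
contact_force: [0.1, -0.2, -2.5]
gripper_width: 20.2
gripper_force: 119.7
```

Call:
{"method": "jog_arm", "body": {"series": [{"tx":1,"ty":-15,"tz":0,"rx":0,"ry":0,"rz":0,"jaw":1},{"tx":2,"ty":-25,"tz":0,"rx":0,"ry":0,"rz":0,"jaw":1},{"tx":3,"ty":-30,"tz":0,"rx":0,"ry":0,"rz":0,"jaw":1},{"tx":3,"ty":-30,"tz":0,"rx":0,"ry":0,"rz":0,"jaw":1},{"tx":3,"ty":-30,"tz":0,"rx":0,"ry":0,"rz":0,"jaw":1}]}}

```text
clock: 54.35
ee_pos: [554.7, 149.1, 263.1]
eef_rot: [-0.0, 0.996, 0.094, -0.001]
contact_force: [0.1, 0.3, -2.3]
gripper_width: 20.0
gripper_force: 119.6
```

Call:
{"method": "jog_arm", "body": {"series": [{"tx":3,"ty":-30,"tz":0,"rx":0,"ry":0,"rz":0,"jaw":1},{"tx":3,"ty":-30,"tz":0,"rx":0,"ry":0,"rz":0,"jaw":1},{"tx":3,"ty":-30,"tz":0,"rx":0,"ry":0,"rz":0,"jaw":1},{"tx":3,"ty":-30,"tz":0,"rx":0,"ry":0,"rz":0,"jaw":1},{"tx":3,"ty":-30,"tz":0,"rx":0,"ry":0,"rz":0,"jaw":1}]}}

```text
clock: 54.85
ee_pos: [541.0, 299.4, 263.0]
eef_rot: [0.0, 0.996, 0.094, -0.001]
contact_force: [1.6, 0.3, -2.9]
gripper_width: 20.5
gripper_force: 119.6
```

Call:
{"method": "jog_arm", "body": {"series": [{"tx":2,"ty":-30,"tz":0,"rx":0,"ry":0,"rz":0,"jaw":1},{"tx":2,"ty":-25,"tz":0,"rx":0,"ry":0,"rz":0,"jaw":1},{"tx":0,"ty":-14,"tz":0,"rx":0,"ry":0,"rz":0,"jaw":1},{"tx":0,"ty":-4,"tz":0,"rx":0,"ry":0,"rz":0,"jaw":1},{"tx":0,"ty":0,"tz":0,"rx":0,"ry":0,"rz":0,"jaw":1}]}}

```text
clock: 55.35
ee_pos: [531.9, 370.0, 263.3]
eef_rot: [0.0, 0.996, 0.095, -0.0]
contact_force: [0.6, 0.9, -3.3]
gripper_width: 19.8
gripper_force: 119.5
```

Call:
{"method": "jog_arm", "body": {"series": [{"tx":0,"ty":0,"tz":0,"rx":0,"ry":0,"rz":0,"jaw":1},{"tx":0,"ty":0,"tz":0,"rx":0,"ry":0,"rz":0,"jaw":1},{"tx":0,"ty":0,"tz":0,"rx":0,"ry":0,"rz":0,"jaw":1},{"tx":0,"ty":0,"tz":0,"rx":0,"ry":0,"rz":0,"jaw":1},{"tx":0,"ty":0,"tz":0,"rx":0,"ry":0,"rz":0,"jaw":1}]}}

```text
clock: 55.85
ee_pos: [532.6, 369.5, 263.9]
eef_rot: [-0.0, 0.996, 0.094, 0.0]
contact_force: [0.4, 0.7, -2.4]
gripper_width: 20.1
gripper_force: 119.5
```

Run:
```python
from h import *
np.set_printoptions(precision=3,suppress=True)
me(); T,_=tool(); p,d=snap('wrist','w11'); P=pts('wrist',d,T); P[d<=0]=np.nan
Q=(P-T[:3,3])@T[:3,:3]  # tool frame
m=(p[...,0]>110)&(Q[...,2]<0)&(abs(Q[...,1])<40)&(Q[...,0]>10); q=Q[m]
print('head tool x',np.nanpercentile(q[:,0],[1,99]),'y',np.nanpercentile(q[:,1],[1,99]),'top z',np.nanmin(q[:,2]))
t=[(x,np.nanmin(q[abs(q[:,0]-x)<4][:,2])) for x in (34,50,66)]; print(t)
```

```text
t 55.85 bed [-125.8  330.6  263.9] yaw-A 0.2835 zax [ 0.  0. -1.] w 20.1 F [ 0.4  0.7 -2.4] q6 [0.57 0.2  1.63 0.   1.32 1.95]
head tool x [26.107 95.037] y [-22.973  27.253] top z -87.56243644160509
[(34, np.float64(-48.86652423080897)), (50, np.float64(-49.03715842964664)), (66, np.float64(-48.99426466239996))]
```

Call:
{"method": "jog_arm", "body": {"series": [{"tx":0,"ty":-0.5,"tz":20,"rx":0,"ry":0,"rz":0,"jaw":1},{"tx":0,"ty":0,"tz":30,"rx":0,"ry":0,"rz":0,"jaw":1},{"tx":0,"ty":0,"tz":30,"rx":0,"ry":0,"rz":0,"jaw":1},{"tx":0,"ty":0,"tz":30,"rx":0,"ry":0,"rz":0,"jaw":1},{"tx":0,"ty":0,"tz":25,"rx":0,"ry":0,"rz":0,"jaw":1}]}}

```text
clock: 56.4
ee_pos: [531.8, 370.0, 127.0]
eef_rot: [0.0, 0.996, 0.094, -0.001]
contact_force: [0.4, -0.6, -3.3]
gripper_width: 19.6
gripper_force: 119.5
```

Call:
{"method": "jog_arm", "body": {"series": [{"tx":0,"ty":0,"tz":20,"rx":0,"ry":0,"rz":0,"jaw":1},{"tx":0,"ty":0,"tz":15,"rx":0,"ry":0,"rz":0,"jaw":1},{"tx":0,"ty":0,"tz":15,"rx":0,"ry":0,"rz":0,"jaw":1},{"tx":0,"ty":0,"tz":10,"rx":0,"ry":0,"rz":0,"jaw":1},{"tx":0,"ty":0,"tz":5,"rx":0,"ry":0,"rz":0,"jaw":1}]}}

```text
clock: 56.9
ee_pos: [532.1, 370.2, 62.9]
eef_rot: [0.0, 0.996, 0.094, -0.0]
contact_force: [-0.2, -0.2, -2.7]
gripper_width: 20.2
gripper_force: 119.5
```

Call:
{"method": "jog_arm", "body": {"series": [{"tx":0,"ty":0,"tz":0,"rx":0,"ry":0,"rz":0,"jaw":1},{"tx":0,"ty":0,"tz":0,"rx":0,"ry":0,"rz":0,"jaw":1},{"tx":0,"ty":0,"tz":0,"rx":0,"ry":0,"rz":0,"jaw":1},{"tx":0,"ty":0,"tz":0,"rx":0,"ry":0,"rz":0,"jaw":1},{"tx":0,"ty":0,"tz":0,"rx":0,"ry":0,"rz":0,"jaw":1}]}}

```text
clock: 57.4
ee_pos: [532.7, 370.6, 64.5]
eef_rot: [-0.0, 0.996, 0.094, 0.0]
contact_force: [0.3, 0.1, -2.5]
gripper_width: 20.3
gripper_force: 119.5
```

```bash
python3 -c "
from h import *
me()"
```

```text
t 57.4 bed [-125.9  331.7   64.5] yaw-A 0.2842 zax [ 0.001  0.001 -1.   ] w 20.3 F [ 0.3  0.1 -2.5] q6 [ 0.57  0.36  1.81 -0.    0.97  1.95]
```

Call:
{"method": "jog_arm", "body": {"series": [{"tx":0.3,"ty":0.3,"tz":8,"rx":0,"ry":0,"rz":0,"jaw":1},{"tx":0,"ty":0,"tz":8,"rx":0,"ry":0,"rz":0,"jaw":1},{"tx":0,"ty":0,"tz":5,"rx":0,"ry":0,"rz":0,"jaw":1},{"tx":0,"ty":0,"tz":3,"rx":0,"ry":0,"rz":0,"jaw":1},{"tx":0,"ty":0,"tz":2,"rx":0,"ry":0,"rz":0,"jaw":1}]}}

```text
clock: 57.9
ee_pos: [532.2, 370.1, 37.8]
eef_rot: [0.0, 0.996, 0.094, -0.001]
contact_force: [-5.2, -1.8, 8.7]
gripper_width: 20.1
gripper_force: 120.8
```

Call:
{"method": "jog_arm", "body": {"series": [{"tx":0,"ty":0,"tz":0,"rx":0,"ry":0,"rz":0,"jaw":1},{"tx":0,"ty":0,"tz":0,"rx":0,"ry":0,"rz":0,"jaw":1},{"tx":0,"ty":0,"tz":0,"rx":0,"ry":0,"rz":0,"jaw":1},{"tx":0,"ty":0,"tz":0,"rx":0,"ry":0,"rz":0,"jaw":1},{"tx":0,"ty":0,"tz":0,"rx":0,"ry":0,"rz":0,"jaw":1}]}}

```text
clock: 58.4
ee_pos: [533.0, 370.3, 37.9]
eef_rot: [-0.0, 0.996, 0.094, 0.0]
contact_force: [0.0, 0.0, -1.1]
gripper_width: 20.0
gripper_force: 119.9
```

```bash
python3 -c "
from h import *
me()"
```

```text
t 58.4 bed [-125.6  331.4   37.9] yaw-A 0.2842 zax [ 0.  0. -1.] w 20.0 F [ 0.   0.  -1.1] q6 [0.57 0.39 1.82 0.   0.93 1.95]
```

Call:
{"method": "jog_arm", "body": {"series": [{"tx":0,"ty":0,"tz":0,"rx":0,"ry":0,"rz":0,"jaw":0.2},{"tx":0,"ty":0,"tz":0,"rx":0,"ry":0,"rz":0,"jaw":-0.2},{"tx":0,"ty":0,"tz":0,"rx":0,"ry":0,"rz":0,"jaw":-0.6},{"tx":0,"ty":0,"tz":0,"rx":0,"ry":0,"rz":0,"jaw":-1},{"tx":0,"ty":0,"tz":-5,"rx":0,"ry":0,"rz":0,"jaw":-1}]}}

```text
clock: 58.9
ee_pos: [532.2, 369.8, 42.3]
eef_rot: [0.0, 0.996, 0.094, -0.001]
contact_force: [-0.1, -0.5, -0.2]
gripper_width: 85.1
gripper_force: 0.0
```

Call:
{"method": "jog_arm", "body": {"series": [{"tx":0,"ty":0,"tz":-20,"rx":0,"ry":0,"rz":0,"jaw":-1},{"tx":0,"ty":0,"tz":-30,"rx":0,"ry":0,"rz":0,"jaw":-1},{"tx":0,"ty":0,"tz":-35,"rx":0,"ry":0,"rz":0,"jaw":-1},{"tx":0,"ty":0,"tz":-35,"rx":0,"ry":0,"rz":0,"jaw":-1},{"tx":0,"ty":0,"tz":-35,"rx":0,"ry":0,"rz":0,"jaw":-1}]}}

```text
clock: 59.4
ee_pos: [532.6, 370.0, 199.6]
eef_rot: [-0.0, 0.996, 0.094, 0.0]
contact_force: [0.5, -0.0, -0.0]
gripper_width: 85.4
gripper_force: 0.0
```

Call:
{"method": "jog_arm", "body": {"series": [{"tx":-10,"ty":0,"tz":-30,"rx":0,"ry":0,"rz":0,"jaw":-1},{"tx":-10,"ty":0,"tz":-15,"rx":0,"ry":0,"rz":0,"jaw":-1},{"tx":0,"ty":0,"tz":0,"rx":0,"ry":0,"rz":0,"jaw":-1},{"tx":0,"ty":0,"tz":0,"rx":0,"ry":0,"rz":0,"jaw":-1},{"tx":0,"ty":0,"tz":0,"rx":0,"ry":0,"rz":0,"jaw":-1}]}}

```text
clock: 59.9
ee_pos: [512.1, 365.7, 240.2]
eef_rot: [0.001, 0.996, 0.094, -0.002]
contact_force: [-0.5, -0.2, -0.2]
gripper_width: 85.3
gripper_force: 0.0
```

```bash
python3 mal.py w12
```

```text
t 59.9 bed [-145.9  324.9  240.2] yaw-A 0.2843 zax [-0.003 -0.002 -1.   ] w 85.3 F [-0.5 -0.2 -0.2] q6 [ 0.58  0.18  1.69 -0.    1.28  1.96]
handle [ 245  128   22  142 2755] [   0.959    0.282 -172.74   317.904] ang 0.28574055 ((-177.01979064941406, 316.5384216308594), (149.8614959716797, 21.598770141601562), 17.42392921447754) 67.58193173370336 -251.32097773411462 -103.60097062465032
head [ 230   41   58   99 4860] ((-73.56999206542969, 343.31182861328125), (84.8649673461914, 52.51825714111328), 15.111319541931152) 87.1473102935177
t 72.55934901488091 143.92882783743192 n -29.534402108227823 23.262827773500025
origin by back face [-126.15   331.591] by front [-126.755  331.413]
```

Call:
{"method": "jog_arm", "body": {"series": [{"tx":0,"ty":0,"tz":0,"rx":0,"ry":0,"rz":0.0569,"jaw":-0.5},{"tx":0,"ty":0,"tz":0,"rx":0,"ry":0,"rz":0.0569,"jaw":-0.5},{"tx":0,"ty":0,"tz":0,"rx":0,"ry":0,"rz":0.0569,"jaw":-0.5},{"tx":0,"ty":0,"tz":0,"rx":0,"ry":0,"rz":0.0569,"jaw":-0.5},{"tx":0,"ty":0,"tz":0,"rx":0,"ry":0,"rz":0.0569,"jaw":-0.5}]}}

```text
clock: 60.45
ee_pos: [512.6, 365.9, 240.5]
eef_rot: [0.001, 0.999, -0.049, -0.001]
contact_force: [-0.3, 0.3, 0.2]
gripper_width: 63.8
gripper_force: 0.0
```

Call:
{"method": "jog_arm", "body": {"series": [{"tx":0,"ty":20,"tz":0,"rx":0,"ry":0,"rz":0,"jaw":-0.5},{"tx":0,"ty":35,"tz":0,"rx":0,"ry":0,"rz":0,"jaw":-0.5},{"tx":0,"ty":35,"tz":0,"rx":0,"ry":0,"rz":0,"jaw":-0.5},{"tx":0,"ty":35,"tz":0,"rx":0,"ry":0,"rz":0,"jaw":-0.5},{"tx":0,"ty":35,"tz":0,"rx":0,"ry":0,"rz":0,"jaw":-0.5}]}}

```text
clock: 60.95
ee_pos: [496.7, 204.6, 241.3]
eef_rot: [0.001, 0.999, -0.047, -0.001]
contact_force: [0.7, -0.7, -0.1]
gripper_width: 64.4
gripper_force: 0.0
```

Call:
{"method": "jog_arm", "body": {"series": [{"tx":0,"ty":35,"tz":0,"rx":0,"ry":0,"rz":0,"jaw":-0.5},{"tx":5,"ty":35,"tz":0,"rx":0,"ry":0,"rz":0,"jaw":-0.5},{"tx":10,"ty":35,"tz":0,"rx":0,"ry":0,"rz":0,"jaw":-0.5},{"tx":10,"ty":30,"tz":0,"rx":0,"ry":0,"rz":0,"jaw":-0.5},{"tx":10,"ty":20,"tz":0,"rx":0,"ry":0,"rz":0,"jaw":-0.5}]}}

```text
clock: 61.45
ee_pos: [516.6, 46.4, 241.6]
eef_rot: [0.001, 0.999, -0.048, -0.001]
contact_force: [-0.3, -0.0, 0.4]
gripper_width: 64.1
gripper_force: 0.0
```

Call:
{"method": "jog_arm", "body": {"series": [{"tx":5,"ty":9,"tz":0,"rx":0,"ry":0,"rz":0,"jaw":-0.5},{"tx":0,"ty":0,"tz":0,"rx":0,"ry":0,"rz":0,"jaw":-0.5},{"tx":0,"ty":0,"tz":0,"rx":0,"ry":0,"rz":0,"jaw":-0.5},{"tx":0,"ty":0,"tz":0,"rx":0,"ry":0,"rz":0,"jaw":-0.5},{"tx":0,"ty":0,"tz":0,"rx":0,"ry":0,"rz":0,"jaw":-0.5}]}}

```text
clock: 61.95
ee_pos: [521.6, 41.0, 242.7]
eef_rot: [-0.0, 0.999, -0.047, -0.0]
contact_force: [-0.5, -0.4, -0.5]
gripper_width: 63.8
gripper_force: 0.0
```

Run:
```python
from h import *
np.set_printoptions(precision=1,suppress=True)
me(); T,_=tool(); p,d=snap('wrist','w13'); P=bed(pts('wrist',d,T)); P[d<=0]=np.nan; Z=P[...,2]
m=(Z>79)&(Z<92)&(P[...,0]<-85)&(P[...,0]>-130)&(abs(P[...,1])<40); q=P[m]; print(m.sum(),q.min(0),q.max(0),q.mean(0))
```

```text
t 61.95 bed [-105.5    2.6  242.7] yaw-A 0.0013 zax [-0.  0. -1.] w 63.8 F [-0.5 -0.4 -0.5] q6 [ 0.  -0.   1.9  0.   1.3  1.7]
272 [-115.1   -6.9   80.4] [-99.4   7.5  85.9] [-107.     0.3   83.6]
```

View pics/w13.png

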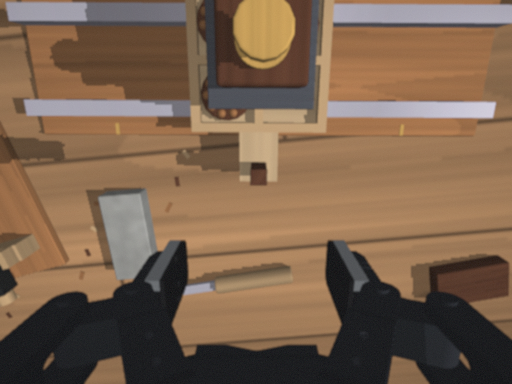

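The sled is centred under the press, with the rosettes partly visible at its edges and the post at (258,175). Next I'll pinch the post and push to the last station.

Call:
{"method": "jog_arm", "body": {"series": [{"tx":-0.7,"ty":1.3,"tz":30,"rx":0,"ry":0,"rz":0,"jaw":-0.5},{"tx":0,"ty":0,"tz":35,"rx":0,"ry":0,"rz":0,"jaw":-0.5},{"tx":0,"ty":0,"tz":35,"rx":0,"ry":0,"rz":0,"jaw":-0.5},{"tx":0,"ty":0,"tz":30,"rx":0,"ry":0,"rz":0,"jaw":-0.5},{"tx":0,"ty":0,"tz":20,"rx":0,"ry":0,"rz":0,"jaw":-0.5}]}}

```text
clock: 62.5
ee_pos: [519.4, 39.5, 90.3]
eef_rot: [0.0, 0.999, -0.047, -0.002]
contact_force: [0.0, -0.6, -0.4]
gripper_width: 63.8
gripper_force: 0.0
```

Call:
{"method": "jog_arm", "body": {"series": [{"tx":0,"ty":0,"tz":18,"rx":0,"ry":0,"rz":0,"jaw":-0.5},{"tx":0,"ty":0,"tz":11,"rx":0,"ry":0,"rz":0,"jaw":-0.5},{"tx":0,"ty":0,"tz":0,"rx":0,"ry":0,"rz":0,"jaw":-0.5},{"tx":0,"ty":0,"tz":0,"rx":0,"ry":0,"rz":0,"jaw":0},{"tx":0,"ty":0,"tz":0,"rx":0,"ry":0,"rz":0,"jaw":0.2}], "grip_force": 30}}

```text
clock: 63.0
ee_pos: [522.3, 39.0, 65.1]
eef_rot: [-0.0, 0.999, -0.048, 0.001]
contact_force: [0.3, -0.6, -0.7]
gripper_width: 35.6
gripper_force: 0.0
```

Call:
{"method": "jog_arm", "body": {"series": [{"tx":0,"ty":0,"tz":0,"rx":0,"ry":0,"rz":0,"jaw":0.4},{"tx":0,"ty":0,"tz":0,"rx":0,"ry":0,"rz":0,"jaw":1},{"tx":0,"ty":0,"tz":0,"rx":0,"ry":0,"rz":0,"jaw":1},{"tx":0,"ty":0,"tz":0,"rx":0,"ry":0,"rz":0,"jaw":1},{"tx":0,"ty":0,"tz":0,"rx":0,"ry":0,"rz":0,"jaw":1}]}}

```text
clock: 63.5
ee_pos: [521.9, 38.8, 64.9]
eef_rot: [-0.0, 0.999, -0.048, 0.001]
contact_force: [-0.4, -0.2, 5.9]
gripper_width: 15.3
gripper_force: 31.1
```

```bash
python3 -c "
from h import *
me()"
```

```text
t 63.5 bed [-105.     0.4   64.9] yaw-A -0.0005 zax [ 0.002  0.    -1.   ] w 15.3 F [-0.4 -0.2  5.9] q6 [0.03 0.14 2.08 0.   0.91 1.69]
```

Call:
{"method": "jog_arm", "body": {"series": [{"tx":0,"ty":-3,"tz":0,"rx":0,"ry":0,"rz":0,"jaw":1},{"tx":0,"ty":-5,"tz":0,"rx":0,"ry":0,"rz":0,"jaw":1},{"tx":0,"ty":-5.5,"tz":0,"rx":0,"ry":0,"rz":0,"jaw":1},{"tx":0,"ty":-5.5,"tz":0,"rx":0,"ry":0,"rz":0,"jaw":1},{"tx":0,"ty":-5.5,"tz":0,"rx":0,"ry":0,"rz":0,"jaw":1}]}}

```text
clock: 64.0
ee_pos: [524.2, 61.7, 64.9]
eef_rot: [0.001, 0.999, -0.048, 0.001]
contact_force: [-1.0, -7.0, 6.3]
gripper_width: 15.0
gripper_force: 31.3
```

Call:
{"method": "jog_arm", "body": {"series": [{"tx":0,"ty":-5.5,"tz":0,"rx":0,"ry":0,"rz":0,"jaw":1},{"tx":0,"ty":-5.5,"tz":0,"rx":0,"ry":0,"rz":0,"jaw":1},{"tx":0,"ty":-5.5,"tz":0,"rx":0,"ry":0,"rz":0,"jaw":1},{"tx":0,"ty":-5.5,"tz":0,"rx":0,"ry":0,"rz":0,"jaw":1},{"tx":0,"ty":-5.5,"tz":0,"rx":0,"ry":0,"rz":0,"jaw":1}]}}

```text
clock: 64.5
ee_pos: [526.8, 88.6, 64.9]
eef_rot: [0.002, 0.999, -0.047, 0.001]
contact_force: [-1.4, -8.4, 6.9]
gripper_width: 15.4
gripper_force: 31.3
```

Call:
{"method": "jog_arm", "body": {"series": [{"tx":0,"ty":-5.5,"tz":0,"rx":0,"ry":0,"rz":0,"jaw":1},{"tx":0,"ty":-5.5,"tz":0,"rx":0,"ry":0,"rz":0,"jaw":1},{"tx":0,"ty":-5.5,"tz":0,"rx":0,"ry":0,"rz":0,"jaw":1},{"tx":0,"ty":-5.5,"tz":0,"rx":0,"ry":0,"rz":0,"jaw":1},{"tx":0,"ty":-5.5,"tz":0,"rx":0,"ry":0,"rz":0,"jaw":1}]}}

```text
clock: 65.0
ee_pos: [529.7, 117.4, 64.9]
eef_rot: [0.0, 0.999, -0.048, 0.001]
contact_force: [-1.4, -2.8, 5.3]
gripper_width: 15.2
gripper_force: 31.1
```

Call:
{"method": "jog_arm", "body": {"series": [{"tx":0,"ty":-5.5,"tz":0,"rx":0,"ry":0,"rz":0,"jaw":1},{"tx":0,"ty":-5.5,"tz":0,"rx":0,"ry":0,"rz":0,"jaw":1},{"tx":0,"ty":-5.5,"tz":0,"rx":0,"ry":0,"rz":0,"jaw":1},{"tx":0,"ty":-5.5,"tz":0,"rx":0,"ry":0,"rz":0,"jaw":1},{"tx":0,"ty":-5.5,"tz":0,"rx":0,"ry":0,"rz":0,"jaw":1}]}}

```text
clock: 65.5
ee_pos: [532.7, 146.7, 64.9]
eef_rot: [-0.001, 0.999, -0.048, 0.001]
contact_force: [0.4, 4.1, 4.3]
gripper_width: 15.3
gripper_force: 31.0
```

Call:
{"method": "jog_arm", "body": {"series": [{"tx":0,"ty":-5.5,"tz":0,"rx":0,"ry":0,"rz":0,"jaw":1},{"tx":0,"ty":-5.5,"tz":0,"rx":0,"ry":0,"rz":0,"jaw":1},{"tx":0,"ty":-5.5,"tz":0,"rx":0,"ry":0,"rz":0,"jaw":1},{"tx":0,"ty":-5.5,"tz":0,"rx":0,"ry":0,"rz":0,"jaw":1},{"tx":0,"ty":-5.5,"tz":0,"rx":0,"ry":0,"rz":0,"jaw":1}]}}

```text
clock: 66.0
ee_pos: [535.4, 174.2, 64.9]
eef_rot: [-0.001, 0.999, -0.048, 0.001]
contact_force: [0.9, 3.6, 5.6]
gripper_width: 15.0
gripper_force: 31.1
```

Call:
{"method": "jog_arm", "body": {"series": [{"tx":0,"ty":-5.5,"tz":0,"rx":0,"ry":0,"rz":0,"jaw":1},{"tx":0,"ty":-5.5,"tz":0,"rx":0,"ry":0,"rz":0,"jaw":1},{"tx":0,"ty":-5,"tz":0,"rx":0,"ry":0,"rz":0,"jaw":1},{"tx":0,"ty":-4,"tz":0,"rx":0,"ry":0,"rz":0,"jaw":1},{"tx":0,"ty":-3,"tz":0,"rx":0,"ry":0,"rz":0,"jaw":1}]}}

```text
clock: 66.5
ee_pos: [537.5, 195.9, 64.9]
eef_rot: [-0.0, 0.999, -0.048, 0.001]
contact_force: [1.2, -0.6, 6.6]
gripper_width: 14.8
gripper_force: 31.3
```

Call:
{"method": "jog_arm", "body": {"series": [{"tx":0,"ty":-1.5,"tz":0,"rx":0,"ry":0,"rz":0,"jaw":1},{"tx":0,"ty":0,"tz":0,"rx":0,"ry":0,"rz":0,"jaw":1},{"tx":0,"ty":0,"tz":0,"rx":0,"ry":0,"rz":0,"jaw":1},{"tx":0,"ty":0,"tz":0,"rx":0,"ry":0,"rz":0,"jaw":1},{"tx":0,"ty":0,"tz":0,"rx":0,"ry":0,"rz":0,"jaw":1}]}}

```text
clock: 67.0
ee_pos: [537.6, 197.4, 64.9]
eef_rot: [-0.0, 0.999, -0.048, 0.001]
contact_force: [0.4, -0.1, 6.5]
gripper_width: 15.5
gripper_force: 31.2
```

```bash
python3 -c "
from h import *
me()"
```

```text
t 67.0 bed [-104.4  159.7   64.9] yaw-A -0.0002 zax [ 0.003  0.    -1.   ] w 15.5 F [ 0.4 -0.1  6.5] q6 [ 0.31  0.23  1.98 -0.    0.93  1.98]
```

Sled at the last station. Release, lift straight up and verify everything.

Call:
{"method": "jog_arm", "body": {"series": [{"tx":0,"ty":0,"tz":0,"rx":0,"ry":0,"rz":0,"jaw":0.3},{"tx":0,"ty":0,"tz":0,"rx":0,"ry":0,"rz":0,"jaw":0},{"tx":0,"ty":0,"tz":0,"rx":0,"ry":0,"rz":0,"jaw":-0.3},{"tx":0,"ty":0,"tz":-10,"rx":0,"ry":0,"rz":0,"jaw":-0.3},{"tx":0,"ty":0,"tz":-25,"rx":0,"ry":0,"rz":0,"jaw":-0.3}]}}

```text
clock: 67.5
ee_pos: [533.7, 196.2, 96.6]
eef_rot: [0.001, 0.999, -0.048, -0.003]
contact_force: [0.1, -0.3, 0.0]
gripper_width: 55.5
gripper_force: 0.0
```

Call:
{"method": "jog_arm", "body": {"series": [{"tx":0,"ty":0,"tz":-35,"rx":0,"ry":0,"rz":0,"jaw":-0.3},{"tx":0,"ty":0,"tz":-35,"rx":0,"ry":0,"rz":0,"jaw":-0.3},{"tx":0,"ty":0,"tz":-35,"rx":0,"ry":0,"rz":0,"jaw":-0.3},{"tx":0,"ty":0,"tz":-30,"rx":0,"ry":0,"rz":0,"jaw":-0.3},{"tx":0,"ty":0,"tz":-10,"rx":0,"ry":0,"rz":0,"jaw":-0.3}]}}

```text
clock: 68.0
ee_pos: [538.3, 197.7, 248.7]
eef_rot: [-0.001, 0.999, -0.048, 0.003]
contact_force: [0.3, 0.6, 0.8]
gripper_width: 55.4
gripper_force: 0.0
```

Call:
{"method": "jog_arm", "body": {"series": [{"tx":0,"ty":0,"tz":0,"rx":0,"ry":0,"rz":0,"jaw":-0.3},{"tx":0,"ty":0,"tz":0,"rx":0,"ry":0,"rz":0,"jaw":-0.3},{"tx":0,"ty":0,"tz":0,"rx":0,"ry":0,"rz":0,"jaw":-0.3},{"tx":0,"ty":0,"tz":0,"rx":0,"ry":0,"rz":0,"jaw":-0.3},{"tx":0,"ty":0,"tz":0,"rx":0,"ry":0,"rz":0,"jaw":-0.3}]}}

```text
clock: 68.5
ee_pos: [535.6, 196.9, 242.2]
eef_rot: [0.0, 0.999, -0.048, -0.001]
contact_force: [-0.3, -0.3, -0.4]
gripper_width: 55.3
gripper_force: 0.0
```

```bash
python3 find.py wrist w14; python3 mal.py w15 | tail -2
python3 - <<'E'
from h import *
z=np.load('pics/w14.npz'); T,_=tool(); P=bed(pts('wrist',z['d'],T)); P[z['d']<=0]=np.nan; Z=P[...,2]
m=(Z>79)&(Z<92)&(P[...,0]<-85)&(P[...,0]>-130)&(abs(P[...,1]-160)<25); print('post',P[m].mean(0).round(1))
p,d=snap('top','top9'); P=bed(pts('top',d)); P[d<=0]=np.nan; m=(P[...,2]>195)&(np.hypot(P[...,0],P[...,1])<18); print('cap z',m.sum(),np.median(P[m][:,2]))
E
```

```text
t 68.5 bed [-106.4  159.   242.2] yaw-A -0.0003 zax [-0. -0. -1.] w 55.3 F [-0.3 -0.3 -0.4] q6 [0.3 0.1 1.8 0.  1.3 2. ]
70 [217.9  14.5] 754 [ 32.4 191.5  73.4] ((33.098052978515625, 191.80740356445312), 12.959778785705566)
70 [290.7  17.1] 766 [ 30.4 129.1  73.4] ((30.786396026611328, 128.94102478027344), 12.94482421875)
70 [221.  92.] 637 [-30.9 190.8  73.3] ((-31.029224395751953, 190.93130493164062), 12.891571044921875)
t 67.11788571893034 137.1841898871519 n -25.86811933459226 29.688037711626908
origin by back face [-123.71   328.024] by front [-125.573  327.505]
post [-105.6  159.3   84.2]
cap z 123 206.4470046125855
```

View pics/w14.png

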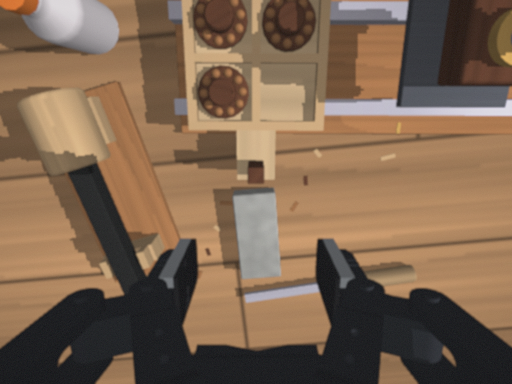

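The final view shows three rosettes seated at (220,17), (290,20) and (222,92), the mallet in its rest at left and the cap back up at 206 mm. I'm handing the job in.

```bash
python3 -c "
from station import *
print(finish_job())"
```

```text
the job is handed in; nothing more can be done
None
```

The job is handed in, but no verdict came back: by my final camera check all three rosettes are seated boss up in the sled at the last station, the mallet pressed the cap down to its stop and it has sprung back up, and the mallet is back in its rest.

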